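# Stand the fallen detergent bottles in the extendable rack and close it up

### The arm

A 6-joint arm with a two-finger parallel gripper is mounted at the origin on the work surface. World frame = base frame: x ahead of the robot, y to its left, z up, the work surface at z = 0. Lengths are in mm, angles in rad, forces in N, time in s.
With the tool pointing down it reaches from about 300 to 775 mm from the base axis. Payload 14.6 kg.
Tool frame: the origin (TCP) lies between the finger pads; the fingertips stand ahead of it and the grasp point (between the pads) lies 11 mm behind it (manip.finger_overhang is the z of the fingertips in the tool frame, in mm); z points along the fingers, y is the line along which they close (so a half turn about z gives the same grasp; the last joint's range is limited). The gripper opens to 94 mm and grips with 3 to 60 N. Pads are 16 mm wide; open, the fingers measure 119 mm over their backs; the gripper's body (75 mm by 177 mm) begins 78 mm behind the grasp point.
Start: joints at [1.049, 0.3, 1.521, -0, 1.321, -0.067], TCP at [241.601, 494.083, 191.446] pointing down, gripper open.
Joint ranges: [-3.03, 3.03], [-0.79, 2.21], [0.23, 2.52], [-1.04, 4.18], [0, 3.07], [-2.55, 2.55]. Speed limits (rad/s): [2.22, 2.22, 2.57, 3.14, 3.14, 3.14].

### API

Orientations are given as [roll, pitch, yaw] about the fixed x, y, z axes, in that order (R = Rz(yaw) Ry(pitch) Rx(roll)).
In Python, from cell import manip gives the robot as it stands.
- The arm moves only by the tool jog_arm, never from a script. Its argument "series" is a list of rows, each a list of 7 numbers: the shift along the world's x, y, z as a fraction of full scale, then the turn, a rotation vector about the world's x, y, z as a fraction of full scale, then the closure, from 0 (fully open) to 1 (shut). In form: [[dx, dy, dz, wx, wy, wz, fingers], ...]. A call has 1 to 8 rows; each row is the pose to reach, as a shift and turn from the pose commanded when the call began; what a row does not reach only later rows make up. Full scale, the value 1, is 120 mm for a shift and 90 degrees for a turn. A row lasts 1/12 s, in which the tool goes at most 41.7 mm and 7.16 degrees, less where a joint would pass 70% of its speed; a pose out of reach is approached as far as the arm can. A call with a number of a shift or a turn outside -1 to 1 is refused whole. A call with a gripper value outside its range is refused whole. The fingers move at their own pace and stop on an object; "grip_force" is the grip in N (left out, the last holds). Time passes only in rows, so rows that repeat a pose let the fingers close. It gives the time, the measured TCP pose, the force, the opening and the grip force at its end, in the units of the state.
- manip.read_state(): the state, without advancing time (a new reading comes with each control period).
- manip.camera(name): name is "scene" or "top" or "wrist"; returns a dict with "frame" (420x560x3 uint8, red, green, blue), "vfov" (degrees; the focal length in pixels is half the picture's height over the tangent of half this angle, whatever the lens; pixels are square), "cx", "cy" (the principal point, pixels), "k1" (the pictures are not rectified: a ray, as slopes to the right and down, at radius r is drawn at 1 + k1 r^2 times it, then the intrinsics apply), "R" (3x3) and "t" (3): a world point X has camera coordinates R X + t; the wrist camera has in their place "hand_eye" (4x4, takes a point from camera to tool coordinates, whose origin is the TCP and whose axes are the flange's). Camera axes: x right, y down, z forward; pixel columns grow to the right and rows downward; lengths in mm; the calibration is good to about 2 mm. A picture is of the moment at which its call begins: read the wrist's pose just before it. There is no depth.
- manip.sign_off(): hands the job in; it is judged then, once.
The state is a dict: "clock": time; "joints": joint angles; "qd": joint speeds; "effort": joint torques, N m; "eef_pos": TCP position; "eef_rot": TCP orientation; "wrist_force": force on the tool from outside, world axes, zero at the start; "moment": the same for the moment, N m; "finger_gap": finger opening in mm; "finger_force": force on a finger pad.
Only numpy, scipy, OpenCV 4.12 (cv2) and the standard library are available. Lean on these libraries where they do the work, as an engineer would, in place of code of your own. Each camera call takes 0.05 s, during which the arm holds its last target. There are 200 camera calls.

### The job

Some detergent bottles have fallen out of the rack on the laundry counter: stand every one of them upright in the rack's lane with the others, in one row. Then press the rack's release button and push its sliding end in, hole by hole, as far as the full row lets it lock, and leave the end snapped into that hole with the button out. Do not disturb the other things on the counter.

Things in the scene. Friction and masses are not known exactly. Their poses are not given: they have to be found in the camera images.
- rack: Extendable bottle rack fixed on the counter. Origin on the counter, mid-lane when fully extended. Own y runs along the lane from the sliding end (-y) to the fixed end (+y); own x across it, roughly away from the robot. Bottles stand in one row on the counter itself in the 74 mm wide lane between two telescoping tubes (25 mm across, centres at x +-49.5 mm, tops 42 mm high).
- fixed_face (a point): Middle of the inner face of the rack's fixed end plate, at counter height, 190 mm along +y in the rack's frame; the row begins here. Both end plates are 122 mm wide, 5 mm thick and 82 mm high.
- end_face (a point): Middle of the inner face of the sliding end plate, at counter height. Fully extended, the two end plates' faces are 380 mm apart (room for seven bottles); at the next holes 326 (six), 272 (five) and 218 mm (four).
- rack_end (a joint): How far the sliding end is pushed in towards the fixed end (rack's +y), m: 0 fully extended; lock holes at 0, 0.054, 0.108 and 0.162 (end of travel), about 1 mm play in each. Friction about 2 N, plus that of the bottles it pushes. Starts locked at 0.
- button_top (a point): Middle of the top of the black release button, 62 mm above the counter when out; 46 mm across the lane, 36 mm along it. It lies in the top of the sliding end's grip between two upright lips, 5 mm thick, 42 mm apart along the lane, tops 74 mm up: a finger between them presses the button and can push on a lip to slide the end.
- grip (a point): Middle of the underside of the sliding end's grip, a grey bar 60 mm outside its end plate: 126 mm across the lane, 52 mm along it, from 10 to 50 mm above the counter. It can be pushed from outside too.
- rack_button (a joint): How far the release button is pressed, m: 0 out, 0.009 at its stop (2.5 N to start, 8 N at the stop). It draws down the spring pins in the tubes: at 0 they lock the end in a hole, from about 0.005 they are clear. Let go between holes, they ride under the tube wall (reads about 0.005) and snap up to 0 in the next hole that the end is pushed to.
- stand1: White detergent bottle, 0.15 to 0.31 kg: square body 50 x 50 mm, 96 mm high, shoulder tapering in to 111 mm, round cap 30 mm across from 111 to 155 mm (the top). Origin on its axis at mid-length, 77.5 mm above the base; own z from base to cap, x and y square to the flat sides. Let go within 15 degrees of upright, it settles so. Stands upright in the rack at the start.
- stand2: White detergent bottle, 0.15 to 0.31 kg: square body 50 x 50 mm, 96 mm high, shoulder tapering in to 111 mm, round cap 30 mm across from 111 to 155 mm (the top). Origin on its axis at mid-length, 77.5 mm above the base; own z from base to cap, x and y square to the flat sides. Let go within 15 degrees of upright, it settles so. Stands upright in the rack at the start.
- tipped1: White detergent bottle, 0.15 to 0.31 kg: square body 50 x 50 mm, 96 mm high, shoulder tapering in to 111 mm, round cap 30 mm across from 111 to 155 mm (the top). Origin on its axis at mid-length, 77.5 mm above the base; own z from base to cap, x and y square to the flat sides. Let go within 15 degrees of upright, it settles so. Lies on the open counter beyond the rack, or is absent.
- tipped2: White detergent bottle, 0.15 to 0.31 kg: square body 50 x 50 mm, 96 mm high, shoulder tapering in to 111 mm, round cap 30 mm across from 111 to 155 mm (the top). Origin on its axis at mid-length, 77.5 mm above the base; own z from base to cap, x and y square to the flat sides. Let go within 15 degrees of upright, it settles so. Lies on the open counter beyond the rack, or is absent.
- tipped3: White detergent bottle, 0.15 to 0.31 kg: square body 50 x 50 mm, 96 mm high, shoulder tapering in to 111 mm, round cap 30 mm across from 111 to 155 mm (the top). Origin on its axis at mid-length, 77.5 mm above the base; own z from base to cap, x and y square to the flat sides. Let go within 15 degrees of upright, it settles so. Lies on the open counter beyond the rack, or is absent.
- tipped4: White detergent bottle, 0.15 to 0.31 kg: square body 50 x 50 mm, 96 mm high, shoulder tapering in to 111 mm, round cap 30 mm across from 111 to 155 mm (the top). Origin on its axis at mid-length, 77.5 mm above the base; own z from base to cap, x and y square to the flat sides. Let go within 15 degrees of upright, it settles so. Lies on the open counter beyond the rack, or is absent.
- dosing_cup: Clear dosing cup, 56 mm across, 50 mm high; a bystander, origin under its middle.
- jug: White measuring jug with a handle, 84 mm across, 110 mm high; a bystander, origin under its middle.
- sheet_box: Cardboard box, 75 x 130 x 100 mm high; a bystander, origin under its middle.
- sprayer: Spray bottle, 64 mm across, 186 mm high; a bystander, origin under its middle.
- lint_roller: Lint roller lying down, 220 mm long, 48 mm thick; a bystander, origin at the foot of the paper roll's inner end.
- scrub_brush: Wooden scrubbing brush lying down; a bystander, origin under its middle.
- powder_tub: White tub with lid, 116 mm across, 104 mm high; a bystander, origin under its middle.
Things that resemble listed ones, but are neither listed nor needed, are in the scene too. Leave any purple look-alike of the stand1 alone. Leave any yellow look-alike of the tipped1 alone.

How it is judged (in metres and radians):
On the way, in this order (a step that is already met when the one before it is completed fails the run):
1. every fallen bottle stands upright in the lane with the others (angle between each of stand1, stand2, tipped1, tipped2, tipped3, tipped4's own z axis and vertical below 0.09 rad and height (world z) of stand1 between 0.07 and 0.085 m and x of stand1 in the frame of rack between -0.016 and 0.016 m and y of each of stand1, stand2, tipped1, tipped2, tipped3, tipped4 in the frame of rack below 0.172 m and y of each of stand1, stand2, tipped1, tipped2, tipped3, tipped4 in the frame of end_face above 0.018 m and linear speed of each of stand1, stand2, tipped1, tipped2, tipped3, tipped4 below 0.03 m/s and height (world z) of stand2 between 0.07 and 0.085 m and x of stand2 in the frame of rack between -0.016 and 0.016 m and height (world z) of tipped1 between 0.07 and 0.085 m and x of tipped1 in the frame of rack between -0.016 and 0.016 m and height (world z) of tipped2 between 0.07 and 0.085 m and x of tipped2 in the frame of rack between -0.016 and 0.016 m and height (world z) of tipped3 between 0.07 and 0.085 m and x of tipped3 in the frame of rack between -0.016 and 0.016 m and height (world z) of tipped4 between 0.07 and 0.085 m and x of tipped4 in the frame of rack between -0.016 and 0.016 m), for 0.2 s.
2. the sliding end is locked in the closest hole that the row allows (value of joint rack_end above 0.0505 m and (height (world z) of tipped1 above -1 m or value of joint rack_end above 0.1045 m) and (height (world z) of tipped2 above -1 m or value of joint rack_end above 0.1045 m) and (height (world z) of tipped3 above -1 m or value of joint rack_end above 0.1045 m) and (height (world z) of tipped4 above -1 m or value of joint rack_end above 0.1045 m) and (height (world z) of any of tipped1, tipped2 above -1 m or value of joint rack_end above 0.1585 m) and (height (world z) of any of tipped1, tipped3 above -1 m or value of joint rack_end above 0.1585 m) and (height (world z) of any of tipped1, tipped4 above -1 m or value of joint rack_end above 0.1585 m) and (height (world z) of any of tipped2, tipped3 above -1 m or value of joint rack_end above 0.1585 m) and (height (world z) of any of tipped2, tipped4 above -1 m or value of joint rack_end above 0.1585 m) and (height (world z) of any of tipped3, tipped4 above -1 m or value of joint rack_end above 0.1585 m) and value of joint rack_button below 0.002 m and velocity of joint rack_end below 0.01 m/s), for 0.2 s.
At the end, for the whole second after the job is handed in: All bottles stand upright (within 0.09 rad) on the counter in the lane, at rest, within 16 mm of its middle line; the sliding end is locked (button out within 2 mm) in the closest hole with room for the row: 0.162 for four bottles in all, 0.108 for five, 0.054 for six (within 3.5 mm) (all of step 1 and all of step 2); the robot touches nothing.
It fails at once if a bystander was pushed away by more than 40 mm or tipped over (distance of any of dosing_cup, jug, sheet_box, sprayer, lint_roller, scrub_brush, powder_tub from where it was at the start of the episode above 0.04 m or angle between any of dosing_cup, jug, sheet_box, sprayer, lint_roller, scrub_brush, powder_tub's own z axis and vertical above 0.5 rad).
Of tipped1, tipped2, tipped3, tipped4 only 2 to 4 are there at a start; the rules pass over those that are not, and their reading is None.
At some moment in a run one of tipped1, tipped2, tipped3, tipped4 may be knocked a few centimetres aside while the robot is not near it.
Once in a run the grip may slacken for a moment while it holds something.
It also fails if it takes over 210 s, if anything falls off the work surface, if the arm or the gripper's body presses on something with over 40 N, if the wrist force passes 120 N, or if a joint passes its speed limit or range.

## Working session

There is one attempt and no reset: what is moved stays moved. The work goes in short steps, Python scripts to look and compute and a tool call to move; the robot and the scene stay as the last step left them, time stands still between calls to the robot, and variables do not carry over. Pictures are saved under pics/ and viewed, at most 14 in all, crops included, and the job is handed in when it is done.

Besides the shell and the picture viewer there is one more tool, called after "Call:" as name(argument=value, ...), one argument or row to a line, values as JSON. jog_arm: Moves the arm, as the interface text tells. Its arguments: {"type":"object","properties":{"series":{"type":"array"},"grip_force":{"type":"number"}},"required":["series"]}

```bash
ls; mkdir -p pics; cat > h.py <<'E'
import numpy as np, cv2
from cell import manip
def shot(name, cams=("scene","top")):
    out={}
    for c in cams:
        d=manip.camera(c); out[c]=d
        cv2.imwrite(f"pics/{name}_{c}.png", cv2.cvtColor(d["frame"],cv2.COLOR_RGB2BGR))
    return out
def ray(d,u,v,st=None):
    f=d["frame"].shape[0]/2/np.tan(np.radians(d["vfov"])/2)
    x=np.array([(u-d["cx"])/f,(v-d["cy"])/f]); rd=np.linalg.norm(x); r=rd
    for _ in range(30): r=rd/(1+d["k1"]*r*r)
    s=x*(r/rd if rd>0 else 1); v3=np.array([s[0],s[1],1.])
    R,t=pose(d,st); return -R.T@t, R.T@v3
def pose(d,st=None):
    if "R" in d: return np.array(d["R"]),np.array(d["t"])
    from scipy.spatial.transform import Rotation as Ro
    T=np.eye(4); T[:3,:3]=Ro.from_euler("xyz",st["eef_rot"]).as_matrix(); T[:3,3]=st["eef_pos"]
    M=np.linalg.inv(T@np.array(d["hand_eye"])); return M[:3,:3],M[:3,3]
def onplane(d,u,v,z,st=None):
    o,r=ray(d,u,v,st); return o+r*(z-o[2])/r[2]
def proj(d,X,st=None):
    R,t=pose(d,st); p=R@np.array(X,float)+t; s=p[:2]/p[2]
    f=d["frame"].shape[0]/2/np.tan(np.radians(d["vfov"])/2)
    s=s*(1+d["k1"]*(s@s)); return s*f+[d["cx"],d["cy"]]
E
python3 - <<'E'
from h import *
print(manip.read_state())
o=shot("a")
for c in o: print(c,{k:v for k,v in o[c].items() if k!="frame"}); print(-np.array(o[c]["R"]).T@o[c]["t"])
a=np.hstack([o["scene"]["frame"],o["top"]["frame"]])
E
```

```text
pics
{'clock': 0.0, 'joints': array([ 1.04937978e+00,  3.00467046e-01,  1.52156509e+00,  2.01221808e-05,
        1.32071676e+00, -6.65977702e-02]), 'qd': array([-0.00088314,  0.0009174 ,  0.00145003,  0.00111081,  0.00276491,
       -0.00050476]), 'effort': array([ 2.21804738e-03, -5.31833053e+01, -3.52735269e+01,  7.09044258e-02,
        2.46021291e-02,  5.70884566e-06]), 'eef_pos': array([241.47314797, 493.84859926, 190.89533435]), 'eef_rot': array([-3.14044028e+00, -9.63932312e-05,  2.68676883e+00]), 'wrist_force': array([ 0.11411506, -0.01632254,  0.89058061]), 'moment': array([-0.00610228, -0.00120861,  0.01042325]), 'finger_force': 0.0, 'finger_gap': 93.80030488987093}
scene {'vfov': 55.205670608057936, 'cx': 282.20638292062426, 'cy': 205.9257923392585, 'k1': -0.1190366510871265, 'R': array([[-0.52691994,  0.84989023, -0.00647849],
       [ 0.45799792,  0.27751465, -0.84452562],
       [-0.7159562 , -0.44796453, -0.53547596]]), 't': array([ 319.85705622, -142.62484667, 1442.39083035])}
[1266.54960553  413.87702166  653.98746048]
top {'vfov': 46.645924909055466, 'cx': 281.36182523376164, 'cy': 207.25442045221737, 'k1': -0.16555449612183526, 'R': array([[-0.00998665, -0.99994291,  0.00380011],
       [-0.98433016,  0.0091615 , -0.17609715],
       [ 0.17605228, -0.00549919, -0.98436546]]), 't': array([ -67.54090005,  518.29852971, 1637.14440974])}
[ 221.27935821  -63.28247244 1703.07596182]
```

View pics/a_scene.png

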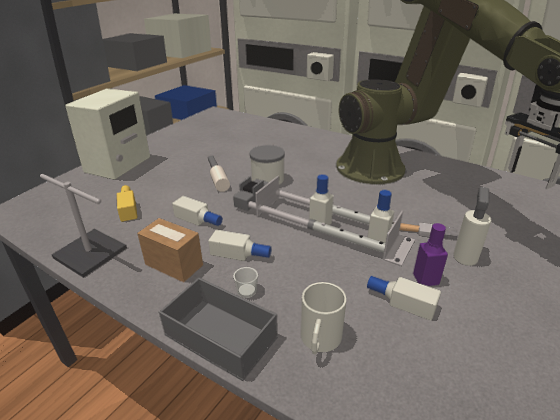

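View pics/a_top.png

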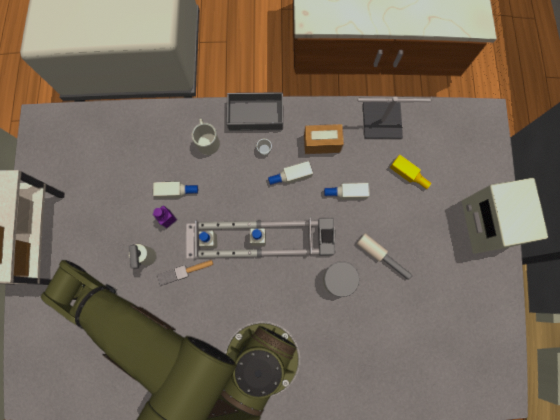

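The top view shows three fallen white bottles with blue caps: A (175,190), B (290,174) and C (347,191). The look-alikes are the purple one at (163,215) and the yellow one at (411,171), and I leave both alone. Two bottles stand at (205,238) and (257,236). The sliding end with the button is at (327,237), and the fixed end at x≈192. That makes five bottles, so the target hole is 0.108.

```bash
cat >> h.py <<'E'
def bottles(d,st=None,amin=25):
    im=d["frame"]; hsv=cv2.cvtColor(im,cv2.COLOR_RGB2HSV)
    m=cv2.inRange(hsv,(100,120,50),(122,255,255))
    n,l,s,c=cv2.connectedComponentsWithStats(m)
    return [(s[i,4],c[i],(l==i)) for i in range(1,n) if s[i,4]>amin]
E
python3 - <<'E'
from h import *
d=manip.camera("top"); im=d["frame"]
print("overhang",manip.finger_overhang)
hsv=cv2.cvtColor(im,cv2.COLOR_RGB2HSV)
for a,c,m in bottles(d): print("cap",a,c.round(1),"z25",onplane(d,*c,25)[:2].round(),"z150",onplane(d,*c,152)[:2].round())
w=cv2.inRange(hsv,(0,0,175),(179,60,255)); n,l,s,c=cv2.connectedComponentsWithStats(w)
for i in range(1,n):
    if 100<s[i,4]<1500:
        p=np.argwhere(l==i)[:,::-1].astype(np.float32); r=cv2.minAreaRect(p)
        print("white",s[i],c[i].round(1),np.round(r[0],1),np.round(r[1],1),round(r[2]),"z35",onplane(d,*c[i],35)[:2].round())
for n,p,z in [("tubeNear L",(200,254),42),("tubeNear R",(300,254),42),("tubeFar L",(200,223),42),("tubeFar R",(300,222),42),("btn",(327,236),62)]:
    print(n,onplane(d,*p,z).round())
crop=im[150:290,140:400]; cv2.imwrite("pics/crop1.png",cv2.cvtColor(cv2.resize(crop,None,fx=3,fy=3,interpolation=cv2.INTER_CUBIC),cv2.COLOR_RGB2BGR))
E
```

```text
overhang 8.0
cap 86 [274.6 178.9] z25 [624. -50.] z150 [593. -51.]
cap 98 [191.  188.7] z25 [591. 247.] z150 [563. 223.]
cap 99 [330.3 191.5] z25 [ 576. -246.] z150 [ 549. -232.]
cap 67 [256.3 233.8] z25 [429.  15.] z150 [413.   9.]
cap 79 [204.  236.5] z25 [421. 197.] z150 [405. 178.]
white [312 131  25   8 194] [323.8 134.4] [324.  134.5] [ 7. 24.] 90 z35 [ 784. -228.]
white [282 162  31  18 336] [297.5 170.5] [296.1 170.9] [12.5 29.9] 74 z35 [ 651. -131.]
white [   0  170   18  112 1391] [  7.1 218.6] [  8.5 225.5] [ 17. 111.] 0 z35 [487. 935.]
white [154 182  30  13 348] [167.2 188.1] [168.5 188. ] [12. 29.] 90 z35 [592. 330.]
white [342 183  27  14 323] [355.4 189.4] [355.  189.4] [12.5 26. ] 87 z35 [ 581. -334.]
white [ 29 189  14  88 716] [ 35.2 232.5] [ 34.4 232.4] [10.2 87.7] 4 z35 [435. 817.]
white [187 224   7  30 149] [189.5 239.8] [190.  238.5] [29.  6.] 90 z35 [408. 246.]
white [360 235  27  24 275] [372.9 246.4] [372.9 246.4] [28.1  9.7] 38 z35 [ 379. -388.]
tubeNear L [358. 208.  42.]
tubeNear R [ 356. -135.   42.]
tubeFar L [466. 209.  42.]
tubeFar R [ 466. -136.   42.]
btn [ 414. -226.   62.]
```

View pics/crop1.png

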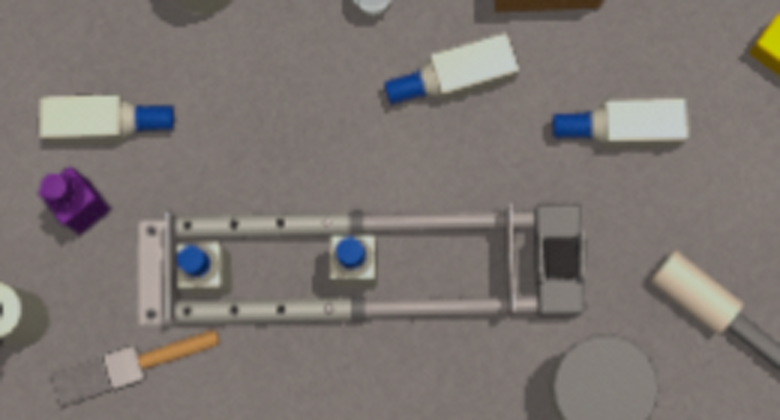

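```bash
python3 - <<'E'
from h import *
d=manip.camera("top")
q=lambda x,y,z:onplane(d,140+x/3-.33,150+y/3-.33,z)[:2].round(1)
print("faces82",q(173,265,82),q(508,260,82))
for x in (190,330,480): print("tubes",x,q(x,223 if x<340 else 220,42),q(x,310 if x<340 else 308,42))
print("A",q(40,97,50),q(40,137,50),q(120,97,50),q(120,137,50),"captip",q(174,118,38))
print("B",q(431,67,50),q(508,36,50),q(518,67,50),q(440,95,50),"captip",q(388,92,38))
print("C",q(606,100,50),q(606,140,50),q(687,99,50),q(687,140,50),"captip",q(553,126,38))
print("btn",q(544,238,62),q(580,238,62),q(544,277,62),q(580,277,62))
print("caps",q(192,262,155),q(350,253,155))
E
```

```text
faces82 [408.9 211. ] [ 411.4 -163.9]
tubes 190 [462.1 198.9] [361.7 197.4]
tubes 330 [460.8  37.2] [360.7  37.2]
tubes 480 [ 462.6 -135.1] [ 361.4 -133.5]
A [611.4 378.4] [563.5 376.4] [610.1 283. ] [562.4 281.6] captip [586.9 220.7]
B [642.1 -80.7] [ 678.8 -171.3] [ 641.2 -182.2] [608.5 -90.8] captip [615.4 -30.2]
C [ 601.  -283.9] [ 553.5 -282.3] [ 601.5 -379.1] [ 552.7 -377. ] captip [ 573.1 -222.3]
btn [ 438.4 -206.5] [ 437.9 -247.5] [ 394.  -205.5] [ 393.5 -246.3]
caps [403.5 178.2] [412.   9.]
```

The crop confirms A, B and C are white with blue caps. The rack yaw is ≈0, its lane centre is at x≈411.5, the fixed face is at y≈212 and the sliding face at y≈-165 (377 measured against 380 given). First I move stand2 up next to stand1 with a vertical grasp, to make room.

Call:
jog_arm(
  series=[
    [0,0,0.9,0,0,0,0.1],
    [0,0,0.9,0,0,0,0.1],
    [0,0,0.9,0,0,0,0.1],
    [0,0,0.9,0,0,0,0.1],
  ],
  grip_force=15,
)

```text
clock: 0.53
eef_pos: [242.2, 495.2, 305.3]
eef_rot: [3.133, 0.001, 2.687]
wrist_force: [1.1, -0.5, -0.3]
finger_gap: 84.7
finger_force: 0.0
```

Call:
jog_arm(
  series=[
    [0.284,-0.808,0,0,0,-0.142,0.1],
    [0.284,-0.808,0,0,0,-0.142,0.1],
    [0.284,-0.808,0,0,0,-0.142,0.1],
    [0.284,-0.808,0,0,0,-0.142,0.1],
  ],
)

```text
clock: 0.87
eef_pos: [276.6, 394.4, 299.4]
eef_rot: [3.142, 0.0, 2.461]
wrist_force: [0.1, 0.3, -0.1]
finger_gap: 84.5
finger_force: 0.0
```

Call:
jog_arm(
  series=[
    [0.284,-0.808,0,0,0,-0.142,0.1],
    [0.284,-0.808,0,0,0,-0.142,0.1],
    [0.284,-0.808,0,0,0,-0.142,0.1],
    [0.284,-0.808,0,0,0,-0.142,0.1],
  ],
)

```text
clock: 1.2
eef_pos: [310.6, 298.0, 299.4]
eef_rot: [3.142, 0.0, 2.238]
wrist_force: [-0.3, 1.3, -0.1]
finger_gap: 84.4
finger_force: 0.0
```

Call:
jog_arm(
  series=[
    [0.284,-0.808,0,0,0,-0.142,0.1],
    [0.284,-0.808,0,0,0,-0.142,0.1],
    [0.284,-0.808,0,0,0,-0.142,0.1],
    [0.284,-0.808,0,0,0,-0.142,0.1],
  ],
)

```text
clock: 1.53
eef_pos: [344.6, 201.5, 299.2]
eef_rot: [-3.141, 0.0, 2.015]
wrist_force: [0.6, -0.2, 0.1]
finger_gap: 84.7
finger_force: 0.0
```

Call:
jog_arm(
  series=[
    [0.284,-0.808,0,0,0,-0.142,0.1],
    [0.284,-0.808,0,0,0,-0.142,0.1],
    [0.284,-0.808,0,0,0,-0.142,0.1],
    [0.284,-0.808,0,0,0,-0.142,0.1],
  ],
)

```text
clock: 1.87
eef_pos: [378.8, 104.8, 299.0]
eef_rot: [-3.141, 0.0, 1.792]
wrist_force: [-0.6, -0.0, -0.5]
finger_gap: 84.7
finger_force: 0.0
```

Call:
jog_arm(
  series=[
    [0.284,-0.808,0,0,0,-0.142,0.1],
    [0.284,-0.808,0,0,0,-0.142,0.1],
    [0.284,-0.808,0,0,0,-0.142,0.1],
    [0.284,-0.808,0,0,0,-0.142,0.1],
    [0.284,-0.808,0,0,0,-0.142,0.1],
    [0.284,-0.808,0,0,0,-0.142,0.1],
    [0.284,-0.808,0,0,0,-0.142,0.1],
  ],
)

```text
clock: 2.45
eef_pos: [411.9, 10.7, 299.4]
eef_rot: [-3.142, -0.0, 1.574]
wrist_force: [-0.3, -0.6, -0.5]
finger_gap: 84.4
finger_force: 0.0
```

```bash
cat >> h.py <<'E'
import json
def log():
    s=manip.read_state(); open("log.txt","a").write(json.dumps([list(s["joints"]),list(s["eef_pos"]),list(s["eef_rot"])])+"\n")
    print(round(float(s["clock"]),2),"J",np.round(s["joints"],3),"P",np.round(s["eef_pos"],1),"R",np.round(s["eef_rot"],3),"F",np.round(s["wrist_force"],1),"gap",round(float(s["finger_gap"]),1),round(float(s["finger_force"]),1)); return s
E
python3 - <<'E'
from h import *
s=log(); o=shot("w1",("wrist",)); print(o["wrist"]["hand_eye"])
d=o["wrist"]; print([proj(d,X,s).round() for X in [(412,9,155),(404,178,155),(411,-165,82),(411,212,82)]])
for a,c,m in bottles(d): print(a,c.round(1),onplane(d,*c,155,s).round(1))
E
```

```text
2.45 J [-0.063 -0.082  1.696  0.     1.528 -0.066] P [411.9  10.7 299.4] R [-3.142 -0.     1.574] F [-0.3 -0.6 -0.5] gap 84.4 0.0
[[ 7.67700637e-04 -9.57929880e-01 -2.87001317e-01  8.53029211e+01]
 [ 9.99999671e-01  6.60566276e-04  4.70117044e-04 -4.42449629e-01]
 [-2.60755772e-04 -2.87001584e-01  9.57930072e-01 -1.93242143e+02]
 [ 0.00000000e+00  0.00000000e+00  0.00000000e+00  1.00000000e+00]]
[array([279., 198.]), array([271.,  20.]), array([278., 303.]), array([279.,   4.])]
1154 [275.3  20.8] [407.6 177.3 155. ]
223 [420.6   4.2] [540.5 192.4 155. ]
774 [282.1 191.2] [414.9  16.3 155. ]
671 [420.6 214.3] [564.7  -8.6 155. ]
160 [372.2 333.5] [ 525.4 -160.2  155. ]
```

View pics/w1_wrist.png

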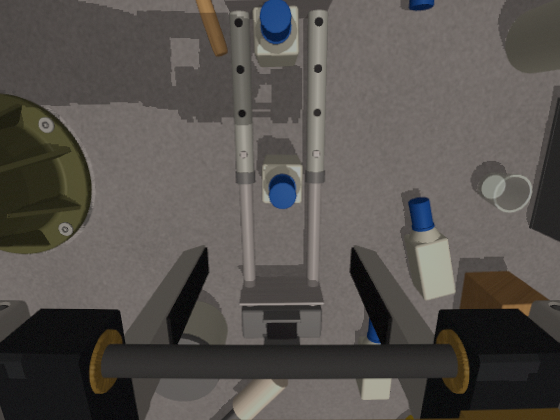

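The wrist view shows stand2's cap at (282,191) and stand1's at (275,21), within a few mm of the top-view positions. The lane is straight and aligned with y. I descend and grasp stand2.

Call:
jog_arm(
  series=[
    [0,0,-0.93,0,0,0,0.1],
    [0,0,-0.93,0,0,0,0.1],
    [0,0,-0.93,0,0,0,0.1],
    [0,0,-0.93,0,0,0,0.1],
    [0,0,-0.93,0,0,0,0.1],
  ],
)

```text
clock: 2.92
eef_pos: [411.8, 9.9, 188.2]
eef_rot: [-3.14, -0.0, 1.573]
wrist_force: [-0.2, 0.5, 1.3]
finger_gap: 84.8
finger_force: 0.0
```

Call:
jog_arm(
  series=[
    [0,0,-0.3,0,0,0,0.1],
    [0,0,-0.6,0,0,0,0.1],
    [0,0,-0.8,0,0,0,0.1],
    [0,0,-0.93,0,0,0,0.1],
    [0,0,-0.93,0,0,0,0.1],
    [0,0,-0.93,0,0,0,0.1],
    [0,0,-0.93,0,0,0,0.1],
  ],
)

```text
clock: 3.5
eef_pos: [413.5, 9.4, 78.5]
eef_rot: [3.138, 0.0, 1.572]
wrist_force: [0.2, 0.3, -0.3]
finger_gap: 84.5
finger_force: 0.0
```

Call:
jog_arm(
  series=[
    [0,0,0,0,0,0,0.5],
    [0,0,0,0,0,0,0.6],
    [0,0,0,0,0,0,0.7],
    [0,0,0,0,0,0,0.7],
    [0,0,0,0,0,0,0.7],
    [0,0,0,0,0,0,0.7],
  ],
)

```text
clock: 4.0
eef_pos: [412.2, 9.3, 76.4]
eef_rot: [3.141, 0.0, 1.571]
wrist_force: [-0.1, -0.2, 1.2]
finger_gap: 49.5
finger_force: 15.0
```

```bash
python3 - <<'E'
from h import *
s=log()
E
```

```text
4.0 J [-0.066  0.14   2.013  0.     0.988 -0.067] P [412.2   9.3  76.4] R [3.141 0.    1.571] F [-0.1 -0.2  1.2] gap 49.5 15.0
```

Call:
jog_arm(
  series=[
    [0,0,0.06,0,0,0,0.7],
    [0,0.3,0.06,0,0,0,0.7],
    [0,0.55,0.06,0,0,0,0.7],
    [0,0.75,0.06,0,0,0,0.7],
    [0,0.89,0.06,0,0,0,0.7],
    [0,0.89,0.06,0,0,0,0.7],
    [0,0.89,0.0,0,0,0,0.7],
    [0,0.89,0,0,0,0,0.7],
  ],
)

```text
clock: 4.67
eef_pos: [412.7, 115.7, 76.2]
eef_rot: [3.14, 0.0, 1.572]
wrist_force: [2.3, -0.1, 0.8]
finger_gap: 49.8
finger_force: 15.0
```

Call:
jog_arm(
  series=[
    [0,0,0,0,0,0,0.7],
    [0,0,0,0,0,0,0.4],
    [0,0,0,0,0,0,0.2],
    [0,0,0,0,0,0,0.1],
    [0,0,0,0,0,0,0.1],
    [0,0,0,0,0,0,0.1],
  ],
)

```text
clock: 5.17
eef_pos: [412.0, 116.0, 76.2]
eef_rot: [-3.141, 0.0, 1.571]
wrist_force: [0.2, 0.3, 0.7]
finger_gap: 79.5
finger_force: 0.0
```

Call:
jog_arm(
  series=[
    [0,0,0.3,0,0,0,0.1],
    [0,0,0.6,0,0,0,0.1],
    [0,0,0.9,0,0,0,0.1],
    [0,0,1,0,0,0,0.1],
    [0,0,1,0,0,0,0.1],
  ],
)

```text
clock: 5.58
eef_pos: [413.2, 116.3, 199.3]
eef_rot: [3.136, -0.001, 1.572]
wrist_force: [-0.0, 0.3, -0.4]
finger_gap: 84.4
finger_force: 0.0
```

```bash
python3 - <<'E'
from h import *
s=log()
E
cat > kin.py <<'E'
import numpy as np, json
from scipy.spatial.transform import Rotation as Ro
from scipy.optimize import least_squares
def fk(j,g):
    a1,h,L2,a3,L3,d6,off=g; s=j[1]+j[2]
    loc=np.array([a1+L2*np.sin(j[1])+L3*np.sin(s)+a3*np.cos(s),off,h+L2*np.cos(j[1])+L3*np.cos(s)-a3*np.sin(s)])
    B=Ro.from_euler("z",j[0]); R=B*Ro.from_euler("YZYZ",[s,j[3],j[4],j[5]+np.pi/2])
    return B.apply(loc)+R.apply([0,0,d6]),R
D=[json.loads(l) for l in open("log.txt")]
def fit():
    r=lambda g:np.concatenate([fk(j,g)[0]-p for j,p,_ in D]+[(np.array(g)-[0,400,450,0,420,230,37])*1e-3])
    q=least_squares(r,[0,400,450,0,420,230,37]); return q.x
LIM=np.array([[-3.03,3.03],[-.79,2.21],[.23,2.52],[-1.04,4.18],[0,3.07],[-2.55,2.55]])
def ik(p,R,g,seeds=40):
    best=None; rng=np.random.default_rng(0)
    for k in range(seeds):
        x0=LIM.mean(1) if k==0 else rng.uniform(LIM[:,0],LIM[:,1])
        f=lambda j:np.r_[(fk(j,g)[0]-p)/100,(fk(j,g)[1].inv()*R).as_rotvec()]
        q=least_squares(f,x0,bounds=(LIM[:,0],LIM[:,1]))
        if best is None or q.cost<best.cost: best=q
        if best.cost<1e-8: break
    return best.x,best.cost
E
python3 - <<'E'
import sys; sys.argv=['']
import kin,json,numpy as np
kin.D.append([[1.04937978,.300467,1.521565,0,1.320717,-.0665978],[241.473,493.849,190.895],[-3.14,0,2.687]])
g=kin.fit(); print(g.round(1)); print([np.linalg.norm(kin.fk(j,g)[0]-p).round(1) for j,p,_ in kin.D],[kin.fk(j,g)[1].as_euler('xyz').round(2) for j,p,_ in kin.D])
E
```

```text
5.58 J [0.189 0.016 1.831 0.    1.289 0.188] P [413.2 116.3 199.3] R [ 3.136e+00 -1.000e-03  1.572e+00] F [-0.   0.3 -0.4] gap 84.4 0.0Traceback (most recent call last):
  File "<stdin>", line 4, in <module>
  File "kin.py", line 12, in fit
    q=least_squares(r,[0,400,450,0,420,230,37]); return q.x
    return func(*args, **kwargs)
    vector_fun = VectorFunction(
        fun_wrapped,
    ...<6 lines>...
        workers=workers
    )
    self._update_fun()
    ~~~~~~~~~~~~~~~~^^
    self.f = self.fun_wrapped(xp_copy(self.x))
             ~~~~~~~~~~~~~~~~^^^^^^^^^^^^^^^^^
    return np.atleast_1d(self.fun(x))
                         ~~~~~~~~^^^
    return self.f(x, *self.args, **self.kwargs)
           ~~~~~~^^^^^^^^^^^^^^^^^^^^^^^^^^^^^^
  File "kin.py", line 11, in <lambda>
    r=lambda g:np.concatenate([fk(j,g)[0]-p for j,p,_ in D]+[(np.array(g)-[0,400,450,0,420,230,37])*1e-3])
                               ~~^^^^^
  File "kin.py", line 7, in fk
    B=Ro.from_euler("z",j[0]); R=B*Ro.from_euler("YZYZ",[s,j[3],j[4],j[5]+np.pi/2])
                                   ~~~~~~~~~~~~~^^^^^^^^^^^^^^^^^^^^^^^^^^^^^^^^^^^
  File "scipy/spatial/transform/_rotation.pyx", line 1413, in scipy.spatial.transform._rotation.Rotation.from_euler
ValueError: Expected axis specification to be a non-empty string of upto 3 characters, got YZYZ
```

```bash
sed -i 's/R=B\*Ro.from_euler("YZYZ",\[s,j\[3\],j\[4\],j\[5\]+np.pi\/2\])/R=B*Ro.from_euler("YZY",[s,j[3],j[4]])*Ro.from_euler("z",j[5]+np.pi\/2)/' kin.py
cat >> kin.py <<'E'
def tool(d,c):
    d=np.array(d,float)/np.linalg.norm(d); c=np.array(c,float); c-=d*(c@d); c/=np.linalg.norm(c)
    return Ro.from_matrix(np.c_[np.cross(c,d),c,d])
D.append([[1.04937978,.300467,1.521565,0,1.320717,-.0665978],[241.473,493.849,190.895],[-3.14,0,2.687]])
E
python3 - <<'E'
import kin,numpy as np
g=kin.fit(); print(g.round(1)); print([np.linalg.norm(kin.fk(j,g)[0]-p).round(1) for j,p,_ in kin.D],[kin.fk(j,g)[1].as_euler('xyz').round(2) for j,p,_ in kin.D])
s=.7071
for n,P,d,c in [("Agrasp",(587,303,25),(0,s,-s),(1,0,0)),("Aplace",(411,60,77),(0,s,-s),(-1,0,0)),("Bgrasp",(638,-105,25),(s*.29,-s*.957,-s),(.957,.29,0)),("Bplace",(411,0,77),(0,s,-s),(1,0,0)),("Cgrasp",(576,-303,25),(0,-s,-s),(1,0,0)),("Cplace",(411,-60,77),(0,s,-s),(1,0,0))]:
  for sg in (1,-1):
    d=np.array(d); R=kin.tool(d,np.array(c)*sg)
    j,co=kin.ik(np.array(P)+11*d,R,g); print(n,sg,j.round(2),f"{co:.1e}",R.as_euler('xyz').round(2))
E
```

```text
[ -0.  227.1 424.3  40.9 447.5 290.5  36.6]
[np.float64(0.0), np.float64(0.0), np.float64(0.0), np.float64(0.0)] [array([-3.14, -0.  ,  1.57]), array([3.14, 0.  , 1.57]), array([ 3.14, -0.  ,  1.57]), array([-3.14, -0.  ,  2.69])]
Agrasp 1 [ 0.12  0.73  1.55  0.97  1.02 -0.48] 8.2e-29 [ 3.14 -0.79  1.57]
Agrasp -1 [0.1  0.72 1.58 1.04 1.01 2.55] 2.1e-03 [ 3.14  0.79 -1.57]
Aplace 1 [-0.41  0.36  2.01  0.75  1.25  2.31] 4.1e-29 [ 3.14  0.79 -1.57]
Aplace -1 [-0.41  0.36  2.01  0.75  1.25 -0.83] 2.2e-20 [ 3.14 -0.79  1.57]
Bgrasp 1 [ 0.08  0.71  1.58 -1.01  0.95  0.45] 2.1e-20 [-3.14  0.79  1.87]
Bgrasp -1 [ 0.09  0.72  1.59 -1.04  0.96 -2.55] 6.5e-03 [ 3.14 -0.79 -1.28]
Bplace 1 [-0.53  0.4   1.95  0.68  1.33 -0.88] 2.9e-20 [ 3.14 -0.79  1.57]
Bplace -1 [-0.53  0.4   1.95  0.68  1.33  2.26] 8.2e-19 [ 3.14  0.79 -1.57]
Cgrasp 1 [-0.24  0.71  1.59 -1.02  0.93  0.44] 6.9e-19 [3.14 0.79 1.57]
Cgrasp -1 [-0.23  0.72  1.58 -1.04  0.95 -2.55] 9.4e-03 [ 3.14 -0.79 -1.57]
Cplace 1 [-0.64  0.45  1.87  0.62  1.4  -0.93] 2.9e-20 [ 3.14 -0.79  1.57]
Cplace -1 [-0.64  0.45  1.87  0.62  1.4   2.21] 3.9e-22 [ 3.14  0.79 -1.57]
```

```bash
cat >> h.py <<'E'
def lying(d,off=26):
    hsv=cv2.cvtColor(d["frame"],cv2.COLOR_RGB2HSV); w=cv2.inRange(hsv,(0,0,165),(179,70,255))
    n,l,s,c=cv2.connectedComponentsWithStats(w); out=[]
    for a,k,m in bottles(d):
        K=onplane(d,*k,37)[:2]
        for i in range(1,n):
            if 200<s[i,4]<600:
                W=onplane(d,*c[i],50)[:2]; L=np.linalg.norm(K-W)
                if 70<L<100:
                    b=(K-W)/L; out.append((W,b,L)); print("lying body",W.round(),"b",b.round(3),"L",L.round(),"grasp",(W+off*b).round(1))
    return out
def delta(P,d,c,n=1):
    """from measured pose to grasp point P with tool dir d, closing axis c: shift/120, rotvec/90deg"""
    import kin
    from scipy.spatial.transform import Rotation as Ro
    s=manip.read_state(); R=kin.tool(d,c); d=R.apply([0,0,1]); t=np.array(P)+11*d
    w=(R*Ro.from_euler("xyz",s["eef_rot"]).inv()).as_rotvec()
    g=kin.fit(); j,co=kin.ik(t,R,g)
    print("shift",((t-s["eef_pos"])/120).round(3),"w",(w/np.pi*2).round(3),"deg",np.degrees(np.linalg.norm(w)).round(),"J",j.round(2),f"{co:.0e}")
E
python3 - <<'E'
from h import *
d=manip.camera("top"); L=lying(d)
S,C=np.sin(np.radians(40)),np.cos(np.radians(40))
for W,b,_ in L:
    b3=np.array([*b,0]); P=[*(W+26*b),27]; c=np.cross([0,0,1],b3); c*=np.sign(c[0])
    dd=-C*np.array([0,0,1])-S*b3
    delta(np.array(P)-100*dd,dd,c); 
E
```

```text
lying body [ 646. -128.] b [-0.305  0.952] L 82.0 grasp [ 637.8 -103.2]
lying body [589. 327.] b [ 0.002 -1.   ] L 83.0 grasp [588.7 301.5]
lying body [ 577. -327.] b [-0.044  0.999] L 83.0 grasp [ 576.3 -301.1]
shift [ 1.733 -1.374 -0.849] w [-0.441 -0.068  0.188] deg 44.0 J [ 0.16  0.54  1.59 -0.82  1.06  0.29] 1e-30
shift [ 1.47   1.068 -0.849] w [0.444 0.002 0.001] deg 40.0 J [ 0.04  0.57  1.54  0.78  1.14 -0.35] 3e-26
shift [ 1.345 -3.    -0.849] w [-0.445 -0.009  0.026] deg 40.0 J [-0.17  0.53  1.62 -0.83  1.02  0.25] 5e-27
```

Call:
jog_arm(
  series=[
    [0.2,-0.15,0,-0.07,-0.01,0.03,0.1],
    [0.4,-0.3,0,-0.14,-0.02,0.06,0.1],
    [0.6,-0.5,0,-0.21,-0.03,0.09,0.1],
    [0.867,-0.687,0,-0.28,-0.04,0.12,0.1],
    [0.867,-0.687,0,-0.36,-0.055,0.15,0.1],
    [0.867,-0.687,0,-0.441,-0.068,0.188,0.1],
    [0.867,-0.687,0,-0.441,-0.068,0.188,0.1],
    [0.867,-0.687,0,-0.441,-0.068,0.188,0.1],
  ],
)

```text
clock: 6.3
eef_pos: [514.9, 34.3, 193.3]
eef_rot: [-3.133, 0.699, 1.888]
wrist_force: [0.1, -0.4, 0.5]
finger_gap: 84.7
finger_force: 0.0
```

Call:
jog_arm(
  series=[
    [0.22,-0.17,-0.2,0,0,0,0.1],
    [0.44,-0.34,-0.4,0,0,0,0.1],
    [0.66,-0.5,-0.6,0,0,0,0.1],
    [0.867,-0.687,-0.849,0,0,0,0.1],
    [0.867,-0.687,-0.849,0,0,0,0.1],
    [0.867,-0.687,-0.849,0,0,0,0.1],
    [0.867,-0.687,-0.849,0,0,0,0.1],
  ],
)

```text
clock: 6.88
eef_pos: [619.7, -49.0, 94.2]
eef_rot: [-3.14, 0.697, 1.879]
wrist_force: [-0.4, -0.5, -0.1]
finger_gap: 84.3
finger_force: 0.0
```

```bash
python3 - <<'E'
from h import *
s=log(); import kin; g=kin.fit(); print(g.round(1))
o=shot("w2",("wrist","top")); d=o["wrist"]
print([proj(d,X,s).round() for X in [(637.8,-103.2,50),(660,-177,50)]])
for W,b,_ in lying(o["top"]):
  if abs(W[1]+128)<60:
    b3=np.array([*b,0]); S,C=np.sin(np.radians(40)),np.cos(np.radians(40)); c=np.cross([0,0,1],b3); c*=np.sign(c[0]); delta([*(W+26*b),27],-C*np.array([0,0,1])-S*b3,c)
E
```

```text
6.88 J [ 0.155  0.544  1.585 -0.814  1.061  0.28 ] P [619.7 -49.   94.2] R [-3.14   0.697  1.879] F [-0.4 -0.5 -0.1] gap 84.3 0.0
[ -0.  221.2 424.2  40.9 447.5 284.6  36.6]
[array([280., 234.]), array([279., 270.])]
lying body [ 646. -127.] b [-0.307  0.952] L 82.0 grasp [ 637.9 -102.5]
lying body [589. 327.] b [-0.003 -1.   ] L 76.0 grasp [588.5 301. ]
lying body [ 577. -327.] b [-0.045  0.999] L 82.0 grasp [ 576.3 -300.8]
shift [ 0.166 -0.509 -0.642] w [-0.     0.     0.002] deg 0.0 J [ 0.05  0.68  1.58 -0.91  0.91  0.33] 9e-23
```

View pics/w2_wrist.png

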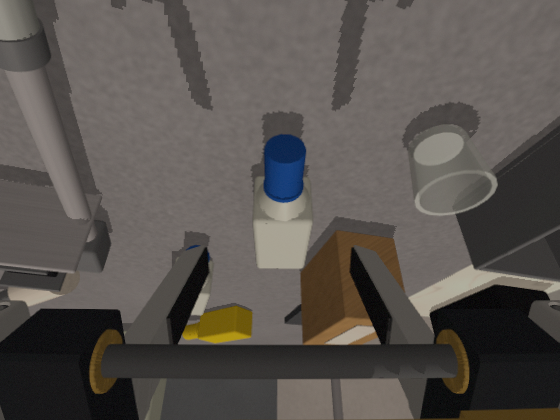

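```bash
python3 - <<'E'
from h import *
d=manip.camera("top")
hsv=cv2.cvtColor(d["frame"],cv2.COLOR_RGB2HSV); m=cv2.inRange(hsv,(5,110,60),(18,255,255)); m[:, :295]=0; m[:,355:]=0; m[160:]=0;m[:110]=0
p=np.argwhere(m)[:,::-1]; u0,v0=p.min(0); u1,v1=p.max(0); print(u0,v0,u1,v1)
for u,v in [(u0,v1),(u1,v1),(u0,v0)]: print(onplane(d,u,v,100).round(),onplane(d,u,v,0).round())
E
```

```text
304 124 343 153
[ 696. -152.  100.] [ 725. -157.    0.]
[ 695. -286.  100.] [ 725. -299.    0.]
[ 801. -154.  100.] [ 837. -159.    0.]
```

The wrist view shows B's cap at (285,165) and its body at (282,230), centred between the fingers. The box edge at x≈725, y<-152 stays clear of them. Now I grasp B.

Call:
jog_arm(
  series=[
    [0.05,-0.15,-0.2,0,0,0,0.1],
    [0.09,-0.28,-0.36,0,0,0,0.1],
    [0.13,-0.4,-0.52,0,0,0,0.1],
    [0.166,-0.509,-0.642,0,0,0,0.1],
    [0.166,-0.509,-0.642,0,0,0,0.1],
    [0.166,-0.509,-0.642,0,0,0,0.1],
  ],
  grip_force=28,
)

```text
clock: 7.53
eef_pos: [639.9, -109.5, 18.0]
eef_rot: [-3.14, 0.698, 1.879]
wrist_force: [-0.2, -0.0, 0.6]
finger_gap: 84.7
finger_force: 0.0
```

Call:
jog_arm(
  series=[
    [0,0,0,0,0,0,0.4],
    [0,0,0,0,0,0,0.7],
    [0,0,0,0,0,0,0.7],
    [0,0,0,0,0,0,0.7],
    [0,0,0,0,0,0,0.7],
    [0,0,0,0,0,0,0.7],
    [0,0,0,0,0,0,0.7],
  ],
)

```text
clock: 8.12
eef_pos: [640.2, -109.5, 17.7]
eef_rot: [-3.141, 0.698, 1.88]
wrist_force: [-1.9, 4.1, 4.5]
finger_gap: 49.9
finger_force: 28.0
```

Call:
jog_arm(
  series=[
    [0,0,0.2,0,0,0,0.7],
    [0,0,0.4,0,0,0,0.7],
    [0,0,0.6,0,0,0,0.7],
    [0,0,0.8,0,0,0,0.7],
    [0,0,0.9,0,0,0,0.7],
    [0,0,0.9,0,0,0,0.7],
  ],
)

```text
clock: 8.62
eef_pos: [640.8, -109.9, 127.8]
eef_rot: [3.138, 0.699, 1.877]
wrist_force: [0.7, -0.3, -1.6]
finger_gap: 49.6
finger_force: 28.0
```

```bash
python3 - <<'E'
from h import *
s=log()
S,C=np.sin(np.radians(40)),np.cos(np.radians(40))
delta([411.5,56,190],[0,C,-S],[1,0,0])
from scipy.spatial.transform import Rotation as Ro
import kin
R0=Ro.from_euler("xyz",s["eef_rot"]); b=np.array([-.306,.952,0]); 
R1=kin.tool([0,C,-S],[1,0,0]); print((R1*R0.inv()).apply(b).round(3))
E
```

```text
8.62 J [ 0.048  0.518  1.536 -0.803  1.042  0.146] P [ 640.8 -109.9  127.8] R [3.138 0.699 1.877] F [ 0.7 -0.3 -1.6] gap 49.6 28.0
shift [-1.911  1.453  0.46 ] w [ 0.992  0.155 -0.153] deg 91.0 J [-0.44  0.19  1.94  0.77  1.51 -0.69] 2e-30
[-0.003 -0.001  1.   ]
```

Call:
jog_arm(
  series=[
    [-0.05,0.03,0.15,0.07,0.011,-0.011,0.7],
    [-0.1,0.06,0.3,0.14,0.022,-0.022,0.7],
    [-0.2,0.12,0.46,0.21,0.033,-0.033,0.7],
    [-0.3,0.18,0.46,0.28,0.044,-0.044,0.7],
    [-0.4,0.24,0.46,0.35,0.055,-0.055,0.7],
    [-0.5,0.3,0.46,0.42,0.066,-0.066,0.7],
    [-0.5,0.3,0.46,0.496,0.0775,-0.0765,0.7],
    [-0.5,0.3,0.46,0.496,0.0775,-0.0765,0.7],
  ],
)

```text
clock: 9.28
eef_pos: [579.3, -75.9, 178.8]
eef_rot: [3.081, -0.095, 1.727]
wrist_force: [0.9, -1.1, -3.7]
finger_gap: 49.7
finger_force: 28.0
```

Call:
jog_arm(
  series=[
    [-0.1,0.07,0,0.07,0.011,-0.011,0.7],
    [-0.2,0.14,0,0.14,0.022,-0.022,0.7],
    [-0.3,0.21,0,0.21,0.033,-0.033,0.7],
    [-0.4,0.28,0,0.28,0.044,-0.044,0.7],
    [-0.5,0.35,0,0.35,0.055,-0.055,0.7],
    [-0.6,0.42,0,0.42,0.066,-0.066,0.7],
    [-0.6,0.5,0,0.496,0.0775,-0.0765,0.7],
    [-0.6,0.5,0,0.496,0.0775,-0.0765,0.7],
  ],
)

```text
clock: 9.95
eef_pos: [506.1, -13.7, 176.6]
eef_rot: [-3.126, -0.879, 1.559]
wrist_force: [0.0, 0.3, -4.0]
finger_gap: 49.6
finger_force: 28.0
```

Call:
jog_arm(
  series=[
    [-0.2,0.16,0,0,0,0,0.7],
    [-0.4,0.32,0,0,0,0,0.7],
    [-0.6,0.48,0,0,0,0,0.7],
    [-0.811,0.653,0,0,0,0,0.7],
    [-0.811,0.653,0,0,0,0,0.7],
    [-0.811,0.653,0,0,0,0,0.7],
    [-0.811,0.653,0,0,0,0,0.7],
  ],
)

```text
clock: 10.53
eef_pos: [411.0, 64.1, 180.2]
eef_rot: [3.141, -0.87, 1.575]
wrist_force: [1.1, 0.0, -3.0]
finger_gap: 49.9
finger_force: 28.0
```

```bash
python3 - <<'E'
from h import *
s=log()
S,C=np.sin(np.radians(40)),np.cos(np.radians(40))
delta([411.5,56,80],[0,C,-S],[1,0,0])
o=shot("s3",("scene","wrist")); 
a=o["scene"]["frame"][110:330,180:460]; b=o["wrist"]["frame"]
a=cv2.resize(a,(534,420)); cv2.imwrite("pics/s3.png",cv2.cvtColor(cv2.resize(np.hstack([a,b]),None,fx=.73,fy=.73),cv2.COLOR_RGB2BGR))
E
```

```text
10.53 J [-0.44   0.193  1.941  0.764  1.503 -0.7  ] P [411.   64.1 180.2] R [ 3.141 -0.87   1.575] F [ 1.1  0.  -3. ] gap 49.9 28.0
shift [ 0.004  0.002 -0.894] w [ 0.002  0.    -0.003] deg 0.0 J [-0.44  0.4   2.    0.8   1.32 -0.88] 1e-23
```

View pics/s3.png

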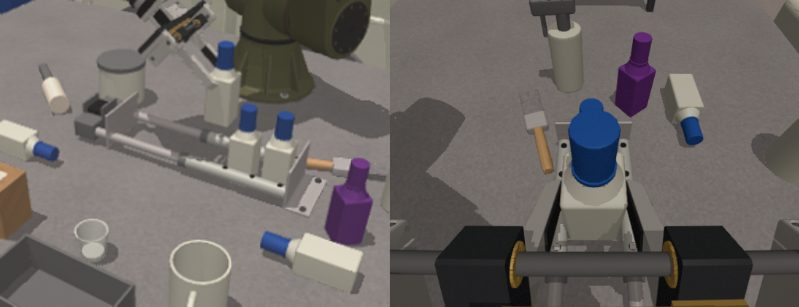

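Bottle B is held upright over the lane, next to the two standing bottles. I lower it.

Call:
jog_arm(
  series=[
    [0,0,-0.2,0,0,0,0.7],
    [0,0,-0.4,0,0,0,0.7],
    [0,0,-0.6,0,0,0,0.7],
    [0,0,-0.75,0,0,0,0.7],
    [0,0,-0.85,0,0,0,0.7],
    [0,0,-0.9,0,0,0,0.7],
    [0,0,-0.9,0,0,0,0.7],
    [0,0,-0.9,0,0,0,0.7],
  ],
)

```text
clock: 11.3
eef_pos: [411.1, 64.1, 72.5]
eef_rot: [3.142, -0.873, 1.574]
wrist_force: [0.5, 0.2, -2.9]
finger_gap: 49.9
finger_force: 28.0
```

Call:
jog_arm(
  series=[
    [0,0,-0.01,0,0,0,0.7],
    [0,0,-0.02,0,0,0,0.7],
    [0,0,-0.02,0,0,0,0.7],
    [0,0,-0.02,0,0,0,0.7],
  ],
)

```text
clock: 11.63
eef_pos: [411.0, 64.3, 70.5]
eef_rot: [3.14, -0.873, 1.575]
wrist_force: [0.3, -1.3, 1.1]
finger_gap: 49.7
finger_force: 28.0
```

Call:
jog_arm(
  series=[
    [0,0,-0.01,0,0,0,0.7],
    [0,0,-0.02,0,0,0,0.7],
    [0,0,-0.02,0,0,0,0.7],
    [0,0,-0.02,0,0,0,0.7],
  ],
)

```text
clock: 11.97
eef_pos: [411.2, 64.3, 69.9]
eef_rot: [3.138, -0.876, 1.577]
wrist_force: [-9.1, -10.9, 28.5]
finger_gap: 49.6
finger_force: 28.0
```

Call:
jog_arm(
  series=[
    [0,0,0.02,0,0,0,0.7],
    [0,0,0.02,0,0,0,0.7],
    [0,0,0.02,0,0,0,0.4],
    [0,0,0.02,0,0,0,0.2],
    [0,0,0.02,0,0,0,0.1],
    [0,0,0.02,0,0,0,0.1],
    [0,0,0.02,0,0,0,0.1],
  ],
)

```text
clock: 12.55
eef_pos: [410.7, 64.5, 70.1]
eef_rot: [-3.142, -0.874, 1.574]
wrist_force: [0.4, -0.7, -0.9]
finger_gap: 80.1
finger_force: 0.0
```

Call:
jog_arm(
  series=[
    [0,-0.2,0.17,0,0,0,0.1],
    [0,-0.4,0.34,0,0,0,0.1],
    [0,-0.6,0.5,0,0,0,0.1],
    [0,-0.8,0.67,0,0,0,0.1],
    [0,-1,0.84,0,0,0,0.1],
    [0,-1,1,0,0,0,0.1],
    [0,-1,1,0,0,0,0.1],
    [0,-1,1,0,0,0,0.1],
  ],
)

```text
clock: 13.22
eef_pos: [410.8, -55.6, 190.2]
eef_rot: [3.14, -0.873, 1.575]
wrist_force: [-0.6, 0.7, -0.6]
finger_gap: 84.5
finger_force: 0.0
```

```bash
python3 - <<'E'
from h import *
s=log()
d=manip.camera("top")
for a,c,m in bottles(d): print("cap",a,c.round(1),"z152",onplane(d,*c,152)[:2].round())
S,C=np.sin(np.radians(40)),np.cos(np.radians(40))
for W,b,_ in lying(d):
  if W[1]<-200:
    b3=np.array([*b,0]); c=np.cross([0,0,1],b3); c*=np.sign(c[0]); dd=-C*np.array([0,0,1])-S*b3
    delta(np.array([*(W+26*b),27])-100*dd,dd,c); print((dd*100/120).round(3))
E
```

```text
13.22 J [-0.662  0.292  1.789  0.652  1.669 -0.81 ] P [410.8 -55.6 190.2] R [ 3.14  -0.873  1.575] F [-0.6  0.7 -0.6] gap 84.5 0.0
cap 97 [191.1 188.6] z152 [563. 223.]
cap 98 [330.4 191.5] z152 [ 549. -232.]
cap 71 [224.6 234. ] z152 [413. 111.]
cap 72 [242.  235.5] z152 [408.  55.]
cap 79 [204.  236.5] z152 [405. 178.]
lying body [589. 327.] b [ 0.003 -1.   ] L 83.0 grasp [588.7 301. ]
lying body [ 578. -327.] b [-0.045  0.999] L 82.0 grasp [ 576.3 -300.9]
shift [ 1.361 -1.571 -0.786] w [-1.001 -0.024  0.021] deg 90.0 J [-0.17  0.52  1.61 -0.83  1.01  0.25] 2e-27
[ 0.024 -0.535 -0.638]
```

B stands at y≈56. Now bottle C.

Call:
jog_arm(
  series=[
    [0.1,-0.1,0,-0.07,-0.002,0.0015,0.1],
    [0.2,-0.2,0,-0.14,-0.003,0.003,0.1],
    [0.3,-0.3,0,-0.21,-0.005,0.0045,0.1],
    [0.4,-0.4,0,-0.28,-0.007,0.006,0.1],
    [0.5,-0.5,0,-0.35,-0.008,0.0075,0.1],
    [0.6,-0.6,0,-0.42,-0.01,0.009,0.1],
    [0.7,-0.7,0,-0.5,-0.012,0.0105,0.1],
    [0.7,-0.7,0,-0.5,-0.012,0.0105,0.1],
  ],
)

```text
clock: 13.93
eef_pos: [496.0, -138.4, 189.6]
eef_rot: [3.132, -0.082, 1.6]
wrist_force: [0.7, -0.4, 0.3]
finger_gap: 84.9
finger_force: 0.0
```

Call:
jog_arm(
  series=[
    [0.1,-0.13,0,-0.07,-0.002,0.0015,0.1],
    [0.2,-0.26,0,-0.14,-0.003,0.003,0.1],
    [0.3,-0.39,0,-0.21,-0.005,0.0045,0.1],
    [0.4,-0.52,-0.1,-0.28,-0.007,0.006,0.1],
    [0.5,-0.65,-0.3,-0.35,-0.008,0.0075,0.1],
    [0.6,-0.78,-0.5,-0.42,-0.01,0.009,0.1],
    [0.661,-0.871,-0.7,-0.501,-0.012,0.0105,0.1],
    [0.661,-0.871,-0.786,-0.501,-0.012,0.0105,0.1],
  ],
)

```text
clock: 14.6
eef_pos: [571.2, -243.0, 88.7]
eef_rot: [-3.127, 0.701, 1.628]
wrist_force: [0.3, -0.5, -1.3]
finger_gap: 84.7
finger_force: 0.0
```

Call:
jog_arm(
  series=[
    [0,0,0,0,0,0,0.1],
    [0,0,0,0,0,0,0.1],
    [0,0,0,0,0,0,0.1],
  ],
)

```text
clock: 14.85
eef_pos: [574.1, -244.3, 97.7]
eef_rot: [3.139, 0.696, 1.613]
wrist_force: [-0.0, 0.0, 0.3]
finger_gap: 84.7
finger_force: 0.0
```

```bash
cat >> h.py <<'E'
def next_grasp(sel,back=0):
    s=log(); d=manip.camera("top"); S,C=np.sin(np.radians(40)),np.cos(np.radians(40))
    for W,b,_ in lying(d):
      if sel(W):
        b3=np.array([*b,0]); c=np.cross([0,0,1],b3); c*=np.sign(c[0]); dd=-C*np.array([0,0,1])-S*b3
        delta(np.array([*(W+26*b),27])-back*dd,dd,c)
E
python3 - <<'E'
from h import *
next_grasp(lambda W:W[1]<-200)
E
```

```text
14.85 J [-0.174  0.521  1.612 -0.827  1.016  0.241] P [ 574.1 -244.3   97.7] R [3.139 0.696 1.613] F [-0.   0.   0.3] gap 84.7 0.0
lying body [589. 327.] b [ 0.001 -1.   ] L 83.0 grasp [588.6 301.1]
lying body [ 578. -327.] b [-0.046  0.999] L 82.0 grasp [ 576.4 -300.8]
shift [ 0.02  -0.528 -0.662] w [-0.001  0.002  0.002] deg 0.0 J [-0.28  0.67  1.6  -0.93  0.87  0.3 ] 2e-19
```

Call:
jog_arm(
  series=[
    [0,-0.14,-0.18,0,0,0,0.1],
    [0.01,-0.28,-0.36,0,0,0,0.1],
    [0.015,-0.4,-0.52,0,0,0,0.1],
    [0.02,-0.528,-0.655,0,0,0,0.1],
    [0.02,-0.528,-0.655,0,0,0,0.1],
    [0.02,-0.528,-0.655,0,0,0,0.1],
  ],
  grip_force=28,
)

```text
clock: 15.4
eef_pos: [576.2, -308.2, 18.3]
eef_rot: [3.141, 0.698, 1.613]
wrist_force: [0.2, 0.6, 0.3]
finger_gap: 84.6
finger_force: 0.0
```

Call:
jog_arm(
  series=[
    [0,0,0,0,0,0,0.4],
    [0,0,0,0,0,0,0.7],
    [0,0,0,0,0,0,0.7],
    [0,0,0,0,0,0,0.7],
    [0,0,0,0,0,0,0.7],
    [0,0,0,0,0,0,0.7],
    [0,0,0,0,0,0,0.7],
  ],
)

```text
clock: 15.98
eef_pos: [576.8, -307.1, 17.6]
eef_rot: [3.141, 0.699, 1.616]
wrist_force: [-0.8, 4.1, 4.0]
finger_gap: 50.0
finger_force: 28.0
```

Call:
jog_arm(
  series=[
    [0,0,0.2,0,0,0,0.7],
    [0,0,0.4,0,0,0,0.7],
    [0,0,0.6,0,0,0,0.7],
    [0,0,0.8,0,0,0,0.7],
    [0,0,0.9,0,0,0,0.7],
    [0,0,0.9,0,0,0,0.7],
  ],
)

```text
clock: 16.48
eef_pos: [577.2, -307.6, 127.7]
eef_rot: [3.137, 0.7, 1.613]
wrist_force: [1.1, -0.3, -3.2]
finger_gap: 49.9
finger_force: 28.0
```

```bash
python3 - <<'E'
from h import *
s=log()
S,C=np.sin(np.radians(40)),np.cos(np.radians(40))
delta([411.5,-4,190],[0,C,-S],[1,0,0])
E
```

```text
16.48 J [-0.279  0.505  1.557 -0.814  0.996  0.109] P [ 577.2 -307.6  127.7] R [3.137 0.7   1.613] F [ 1.1 -0.3 -3.2] gap 49.9 28.0
shift [-1.381  2.601  0.46 ] w [ 1.001  0.024 -0.021] deg 90.0 J [-0.56  0.24  1.88  0.71  1.58 -0.76] 5e-19
```

Call:
jog_arm(
  series=[
    [-0.03,0.05,0.15,0.07,0.002,-0.0015,0.7],
    [-0.06,0.15,0.3,0.14,0.003,-0.003,0.7],
    [-0.1,0.25,0.46,0.21,0.005,-0.0045,0.7],
    [-0.15,0.4,0.46,0.28,0.007,-0.006,0.7],
    [-0.2,0.55,0.46,0.35,0.008,-0.0075,0.7],
    [-0.25,0.7,0.46,0.42,0.01,-0.009,0.7],
    [-0.3,0.8,0.46,0.5,0.012,-0.0105,0.7],
    [-0.3,0.8,0.46,0.5,0.012,-0.0105,0.7],
  ],
)

```text
clock: 17.15
eef_pos: [539.2, -212.0, 178.6]
eef_rot: [3.136, -0.093, 1.592]
wrist_force: [0.4, 0.3, -2.5]
finger_gap: 49.5
finger_force: 28.0
```

Call:
jog_arm(
  series=[
    [-0.07,0.13,0,0.07,0.002,-0.0015,0.7],
    [-0.14,0.26,0,0.14,0.003,-0.003,0.7],
    [-0.21,0.39,0,0.21,0.005,-0.0045,0.7],
    [-0.28,0.52,0,0.28,0.007,-0.006,0.7],
    [-0.35,0.65,0,0.35,0.008,-0.0075,0.7],
    [-0.42,0.78,0,0.42,0.01,-0.009,0.7],
    [-0.5,0.9,0,0.501,0.012,-0.0105,0.7],
    [-0.5,0.9,0,0.501,0.012,-0.0105,0.7],
  ],
)

```text
clock: 17.82
eef_pos: [478.0, -102.7, 176.3]
eef_rot: [-3.126, -0.879, 1.56]
wrist_force: [-0.1, -0.2, -4.2]
finger_gap: 49.7
finger_force: 28.0
```

Call:
jog_arm(
  series=[
    [-0.15,0.22,0,0,0,0,0.7],
    [-0.3,0.45,0,0,0,0,0.7],
    [-0.45,0.68,0,0,0,0,0.7],
    [-0.581,0.901,0,0,0,0,0.7],
    [-0.581,0.901,0,0,0,0,0.7],
    [-0.581,0.901,0,0,0,0,0.7],
    [-0.581,0.901,0,0,0,0,0.7],
  ],
)

```text
clock: 18.4
eef_pos: [411.1, 4.0, 179.9]
eef_rot: [-3.141, -0.869, 1.574]
wrist_force: [-0.3, -0.5, -2.1]
finger_gap: 49.4
finger_force: 28.0
```

```bash
python3 - <<'E'
from h import *
s=log()
S,C=np.sin(np.radians(40)),np.cos(np.radians(40))
delta([411.5,-4,80],[0,C,-S],[1,0,0])
o=shot("s4",("scene","wrist")); 
for a,c,m in bottles(o["wrist"]): print(a,c.round())
a=o["scene"]["frame"][110:330,180:460]; b=o["wrist"]["frame"]
a=cv2.resize(a,(534,420)); cv2.imwrite("pics/s4.png",cv2.cvtColor(cv2.resize(np.hstack([a,b]),None,fx=.73,fy=.73),cv2.COLOR_RGB2BGR))
E
```

```text
18.4 J [-0.557  0.244  1.877  0.703  1.579 -0.764] P [411.1   4.  179.9] R [-3.141 -0.869  1.574] F [-0.3 -0.5 -2.1] gap 49.4 28.0
shift [ 0.003  0.003 -0.892] w [ 0.002 -0.    -0.002] deg 0.0 J [-0.56  0.44  1.93  0.72  1.39 -0.93] 2e-23
397 [276. 101.]
725 [404. 146.]
5873 [280. 301.]
```

View pics/s4.png

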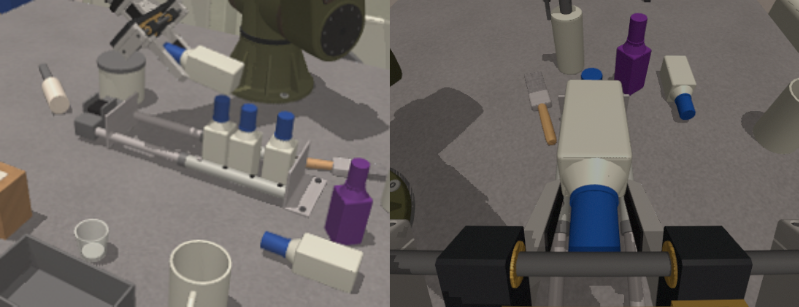

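The grip slackened: bottle C has swung about the finger axis and is now nearly horizontal, with its base toward +y. It is still held. I measure its angle.

```bash
python3 - <<'E'
from h import *
o=shot("m",("scene","top")); s=manip.read_state()
def comps(d,lo,hi,amin,amax):
    m=cv2.inRange(cv2.cvtColor(d["frame"],cv2.COLOR_RGB2HSV),lo,hi); n,l,st,c=cv2.connectedComponentsWithStats(m)
    return [(st[i,4],c[i].round(1)) for i in range(1,n) if amin<st[i,4]<amax]
for k in o: print(k,proj(o[k],s["eef_pos"]).round(),"blue",comps(o[k],(100,120,50),(122,255,255),20,900),"white",comps(o[k],(0,0,150),(179,70,255),150,1500))
st=o["scene"]["frame"][120:200,250:380]; tp=o["top"]["frame"][200:270,220:300]
cv2.imwrite("pics/m.png",cv2.cvtColor(np.hstack([cv2.resize(st,(400,246)),cv2.resize(tp,(281,246))]),cv2.COLOR_RGB2BGR))
E
```

```text
scene [322. 166.] blue [(np.int32(102), array([304.8, 145.9])), (np.int32(180), array([338.7, 187.7])), (np.int32(199), array([358. , 194.1])), (np.int32(217), array([383.8, 199.8])), (np.int32(230), array([376.9, 284.4]))] white [(np.int32(170), array([174.2,  16.5])), (np.int32(253), array([232.4,  49.2])), (np.int32(191), array([298.8,  95.2])), (np.int32(179), array([505.6, 141.5])), (np.int32(490), array([330.9, 151.2])), (np.int32(197), array([536.9, 142.4])), (np.int32(320), array([219.3, 177.1])), (np.int32(160), array([380.4, 214.3])), (np.int32(179), array([475.8, 218.4])), (np.int32(457), array([348.7, 234.6])), (np.int32(291), array([167.3, 232.2])), (np.int32(276), array([402.3, 250.8])), (np.int32(382), array([246.9, 280.2])), (np.int32(836), array([413.9, 290.4])), (np.int32(297), array([323.3, 298.6]))]
top [258. 233.] blue [(np.int32(98), array([191. , 188.7])), (np.int32(134), array([274., 231.])), (np.int32(71), array([224.7, 234.1])), (np.int32(79), array([204. , 236.5]))] white [(np.int32(209), array([204. , 136.2])), (np.int32(210), array([324.3, 134.4])), (np.int32(1485), array([  7.3, 218.7])), (np.int32(1036), array([ 33.1, 225.4])), (np.int32(401), array([167.3, 188.3])), (np.int32(657), array([246.5, 229.7])), (np.int32(300), array([190.2, 239.5])), (np.int32(355), array([372.7, 246.5]))]
```

View pics/m.png

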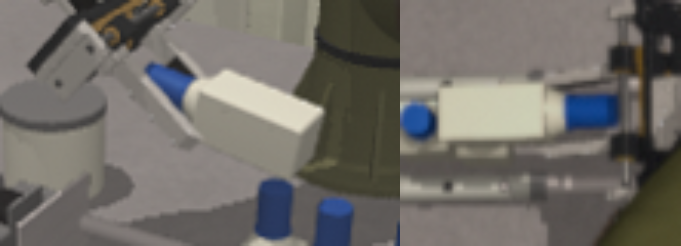

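```bash
python3 - <<'E'
from h import *
d=manip.camera("scene"); s=manip.read_state()
def onx(u,v,x): o,r=ray(d,u,v); return (o+r*(x-o[0])/r[0]).round(1)
k=3.077
cap=onx(250+150/k,120+70/k,411); capb=onx(250+190/k,120+98/k,411)
# top near/far body edges in the x=436 face (facing camera): lower-left near neck, lower-right at base, upper
f=[onx(250+a/k,120+b/k,436) for a,b in [(205,128),(298,180),(320,112),(222,73)]]
print(cap,capb,f)
print("grasp",s["eef_pos"]-11*np.array([0,.766,-.643]))
E
```

```text
[411.  -68.4 228.9] [411. -29. 212.] [array([436. ,  -1.1, 201.2]), array([436. ,  84.9, 176.4]), array([436. ,  98.3, 240.5]), array([436. ,  12.1, 253.6])]
grasp [410.95996854  -4.27669563 187.12500004]
```

Call:
jog_arm(
  series=[
    [0,0,0.1,0,0,0,0.75],
    [0,-0.1,0.2,0,0,0,0.75],
    [0,-0.25,0.2,0,0,0,0.75],
    [0,-0.4,0.2,0,0,0,0.75],
    [0,-0.55,0.2,0,0,0,0.75],
    [0,-0.7,0.2,0,0,0,0.75],
    [0,-0.8,0.2,0,0,0,0.75],
    [0,-0.8,0.2,0,0,0,0.75],
  ],
  grip_force=40,
)

```text
clock: 19.32
eef_pos: [411.0, -93.1, 204.7]
eef_rot: [3.141, -0.873, 1.572]
wrist_force: [-0.3, 0.7, -2.6]
finger_gap: 49.3
finger_force: 40.0
```

Call:
jog_arm(
  series=[
    [0,0,0,-0.05,0,0,0.75],
    [0,0,0,-0.11,0,0,0.75],
    [0,0,0,-0.17,0,0,0.75],
    [0,0,0,-0.23,0,0,0.75],
    [0,0,0,-0.29,0,0,0.75],
    [0,0,0,-0.35,0,0,0.75],
    [0,0,0,-0.4,0,0,0.75],
    [0,0,0,-0.4,0,0,0.75],
  ],
)

```text
clock: 19.98
eef_pos: [410.8, -89.6, 205.7]
eef_rot: [3.141, -0.241, 1.576]
wrist_force: [-0.6, -0.1, -3.4]
finger_gap: 49.9
finger_force: 40.0
```

Call:
jog_arm(
  series=[
    [0,0,0,-0.05,0,0,0.75],
    [0,0,0,-0.11,0,0,0.75],
    [0,0,0,-0.17,0,0,0.75],
    [0,0,0,-0.23,0,0,0.75],
    [0,0,0,-0.29,0,0,0.75],
    [0,0,0,-0.35,0,0,0.75],
    [0,0,0,-0.4,0,0,0.75],
    [0,0,0,-0.4,0,0,0.75],
  ],
)

```text
clock: 20.65
eef_pos: [409.8, -89.8, 203.3]
eef_rot: [-3.135, 0.384, 1.576]
wrist_force: [-0.5, -0.7, -3.6]
finger_gap: 49.3
finger_force: 40.0
```

```bash
python3 - <<'E'
from h import *
s=log(); o=shot("s5",("scene","wrist"))
a=cv2.resize(o["scene"]["frame"][60:240,190:370],(420,420)); b=o["wrist"]["frame"]
cv2.imwrite("pics/s5.png",cv2.cvtColor(cv2.resize(np.hstack([a,b]),None,fx=.8,fy=.8),cv2.COLOR_RGB2BGR))
E
```

```text
20.65 J [-0.048 -0.006  1.894 -0.404  1.265  0.073] P [409.8 -89.8 203.3] R [-3.135  0.384  1.576] F [-0.5 -0.7 -3.6] gap 49.3 40.0
```

View pics/s5.png

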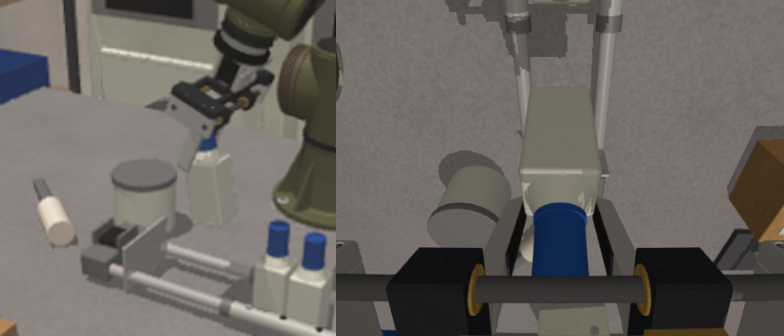

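The bottle is now nearly upright, held near its shoulder. I measure the remaining tilt from its edges in the scene view.

```bash
cat > tilt.py <<'E'
from h import *
def tilt(box,x=425,thr=110):
    d=manip.camera("scene"); x0,y0,x1,y1=box
    def ony(u,v): o,r=ray(d,u,v); return o+r*(x-o[0])/r[0]
    hsv=cv2.cvtColor(d["frame"],cv2.COLOR_RGB2HSV); m=cv2.inRange(hsv,(0,0,thr),(40,90,255))
    sub=np.zeros_like(m); sub[y0:y1,x0:x1]=m[y0:y1,x0:x1]
    n,l,s,c=cv2.connectedComponentsWithStats(sub); i=1+np.argmax(s[1:,4]); l=l==i; print("blob",s[i])
    L=[];R=[]
    for v in range(s[i,1]+6,s[i,1]+s[i,3]-8):
        u=np.flatnonzero(l[v]); L.append(ony(u[0]-.5,v)); R.append(ony(u[-1]+.5,v))
    for e in (L,R):
        e=np.array(e); p=np.polyfit(e[:,2],e[:,1],1); print("slope dy/dz",p[0].round(3),"y@mid",e[:,1].mean().round(1),"z",e[[0,-1],2].round())
    v=s[i,1]+s[i,3]-1; print("bottom",ony(np.flatnonzero(l[v]).mean(),v+.5).round(1))
E
python3 - <<'E'
from tilt import *
tilt((285,135,322,185))
tilt((325,190,347,232))
E
```

```text
blob [ 285  135   37   50 1707]
slope dy/dz -0.054 y@mid -103.0 z [231. 131.]
slope dy/dz -0.049 y@mid 7.0 z [255. 157.]
bottom [425.  -37.4 118.3]
blob [325 190  22  42 808]
slope dy/dz -0.055 y@mid 25.0 z [100.  15.]
slope dy/dz -0.087 y@mid 87.4 z [120.  37.]
bottom [425.   61.2  -2.3]
```

```bash
python3 - <<'E'
from h import *
d=manip.camera("scene"); f=d["frame"]
for v in range(134,186,4): print(v,[int(x) for x in f[v,284:324].astype(int).sum(1)//3])
print(f[160,300:310].tolist(), f[160,286:289].tolist())
E
```

```text
134 [133, 133, 132, 132, 131, 127, 123, 122, 117, 116, 117, 114, 102, 86, 66, 64, 64, 63, 62, 60, 66, 92, 120, 134, 133, 134, 134, 134, 133, 132, 132, 132, 132, 133, 132, 132, 132, 131, 133, 132]
138 [131, 132, 130, 126, 123, 123, 123, 123, 121, 118, 115, 89, 70, 64, 66, 67, 66, 63, 61, 64, 77, 103, 132, 132, 132, 133, 133, 133, 133, 132, 132, 132, 133, 133, 134, 134, 135, 135, 135, 136]
142 [133, 134, 121, 124, 123, 124, 124, 126, 118, 105, 149, 184, 187, 191, 190, 172, 168, 178, 154, 152, 150, 146, 142, 133, 130, 137, 147, 164, 152, 128, 133, 133, 132, 133, 134, 134, 134, 134, 134, 134]
146 [121, 124, 124, 123, 124, 125, 119, 104, 121, 165, 161, 141, 146, 149, 150, 152, 151, 152, 148, 145, 143, 148, 160, 155, 129, 123, 124, 124, 126, 130, 134, 134, 134, 134, 134, 134, 134, 135, 136, 135]
150 [131, 133, 124, 113, 109, 106, 93, 120, 129, 127, 127, 127, 127, 128, 128, 127, 128, 128, 129, 135, 134, 126, 125, 126, 125, 125, 125, 125, 128, 134, 134, 134, 134, 134, 133, 133, 134, 134, 135, 134]
154 [91, 136, 134, 135, 129, 120, 129, 126, 127, 127, 127, 127, 128, 127, 128, 128, 128, 128, 1
[... 1047 characters left out ...]
35, 124, 125, 125, 125, 124, 125, 125, 125, 131, 135, 136, 135, 133, 133, 134, 135]
178 [92, 91, 92, 92, 91, 94, 93, 91, 106, 134, 125, 127, 128, 128, 127, 127, 130, 135, 135, 135, 131, 127, 130, 134, 128, 123, 122, 122, 126, 133, 132, 134, 133, 133, 131, 129, 130, 133, 135, 135]
182 [93, 92, 92, 92, 93, 92, 92, 90, 105, 137, 134, 133, 135, 136, 135, 133, 132, 130, 131, 131, 131, 132, 134, 134, 133, 132, 131, 129, 129, 131, 131, 131, 130, 131, 130, 130, 132, 133, 133, 132]
[[134, 130, 118], [134, 130, 119], [135, 131, 119], [135, 131, 120], [140, 136, 125], [143, 139, 127], [131, 127, 117], [132, 128, 117], [131, 128, 117], [132, 129, 118]] [[141, 134, 131], [140, 134, 131], [141, 135, 132]]
```

```bash
python3 - <<'E'
from h import *
d=manip.camera("scene")
def onx(u,v,x): o,r=ray(d,u,v); return o+r*(x-o[0])/r[0]
for n,a,b,x in [("mid",(303.5,150),(306.7,174),436),("left",(290.3,150),(292.3,174),436),("right",(314,154),(316,174),386)]:
    p,q=onx(*a,x),onx(*b,x); print(n,p.round(1),q.round(1),"dy/dz",((p-q)[1]/(p-q)[2]).round(3))
print("bottom mid",onx(308,178.5,436).round(1),onx(293.5,174,436).round(1), onx(316,177,386).round(1))
print(manip.read_state()["eef_pos"])
E
```

```text
mid [436.  -40.  224.4] [436.  -28.8 157.9] dy/dz -0.169
left [436.  -79.4 215.1] [436.  -72.8 145.8] dy/dz -0.095
right [386.  -34.9 194.4] [386.  -26.4 135.9] dy/dz -0.145
bottom mid [436.  -24.5 145.6] [436.  -69.1 146.8] [386.  -26.  126.7]
[410.55196553 -91.79212311 204.45911154]
```

Edge lines give the top leaning about 8° toward -y. I correct by -8° and lower the bottle slowly.

Call:
jog_arm(
  series=[
    [0,0,-0.1,-0.045,0,0,0.75],
    [0,0,-0.25,-0.09,0,0,0.75],
    [0,0,-0.4,-0.09,0,0,0.75],
    [0,0,-0.55,-0.09,0,0,0.75],
    [0,0,-0.7,-0.09,0,0,0.75],
    [0,0,-0.85,-0.09,0,0,0.75],
    [0,0,-0.92,-0.09,0,0,0.75],
    [0,0,-0.92,-0.09,0,0,0.75],
  ],
)

```text
clock: 21.62
eef_pos: [409.8, -91.7, 92.7]
eef_rot: [-3.135, 0.524, 1.573]
wrist_force: [-1.2, 0.3, -2.6]
finger_gap: 49.5
finger_force: 40.0
```

Call:
jog_arm(
  series=[
    [0,0,-0.02,0,0,0,0.75],
    [0,0,-0.04,0,0,0,0.75],
    [0,0,-0.06,0,0,0,0.75],
    [0,0,-0.06,0,0,0,0.75],
    [0,0,-0.06,0,0,0,0.75],
  ],
)

```text
clock: 22.03
eef_pos: [410.8, -91.3, 87.1]
eef_rot: [-3.139, 0.524, 1.573]
wrist_force: [0.3, -0.5, -2.3]
finger_gap: 49.8
finger_force: 40.0
```

```bash
python3 - <<'E'
from h import *
s=log(); o=shot("s6",("scene",))
a=cv2.resize(o["scene"]["frame"][90:250,230:400],(680,600),interpolation=cv2.INTER_CUBIC)
cv2.imwrite("pics/s6.png",cv2.cvtColor(a,cv2.COLOR_RGB2BGR))
E
```

```text
22.03 J [ 0.035  0.194  2.028 -0.62   1.036  0.389] P [410.8 -91.3  87.1] R [-3.139  0.524  1.573] F [ 0.3 -0.5 -2.3] gap 49.8 40.0
```

View pics/s6.png

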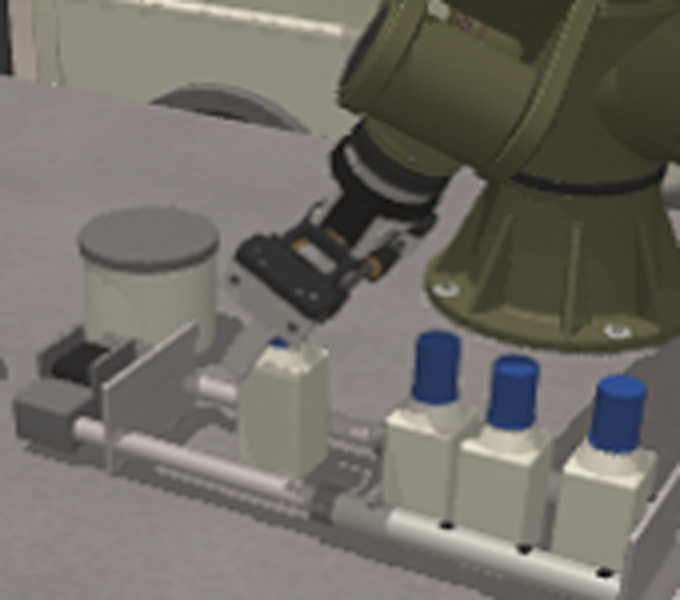

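The bottle is upright in the lane, a little above the counter. I lower it until it touches.

Call:
jog_arm(
  series=[
    [0,0,-0.02,0,0,0,0.75],
    [0,0,-0.04,0,0,0,0.75],
    [0,0,-0.06,0,0,0,0.75],
    [0,0,-0.06,0,0,0,0.75],
  ],
)

```text
clock: 22.42
eef_pos: [410.4, -91.3, 79.1]
eef_rot: [-3.137, 0.524, 1.574]
wrist_force: [-0.7, 0.4, -2.7]
finger_gap: 49.3
finger_force: 40.0
```

Call:
jog_arm(
  series=[
    [0,0,-0.01,0,0,0,0.75],
    [0,0,-0.02,0,0,0,0.75],
    [0,0,-0.03,0,0,0,0.75],
    [0,0,-0.03,0,0,0,0.75],
  ],
)

```text
clock: 22.75
eef_pos: [410.6, -91.3, 75.8]
eef_rot: [-3.138, 0.524, 1.573]
wrist_force: [0.3, -0.3, -2.8]
finger_gap: 49.2
finger_force: 40.0
```

Call:
jog_arm(
  series=[
    [0,0,-0.01,0,0,0,0.75],
    [0,0,-0.02,0,0,0,0.75],
    [0,0,-0.03,0,0,0,0.75],
    [0,0,-0.03,0,0,0,0.75],
  ],
)

```text
clock: 23.08
eef_pos: [411.1, -92.0, 74.3]
eef_rot: [-3.139, 0.527, 1.572]
wrist_force: [-7.9, -0.2, 24.7]
finger_gap: 49.4
finger_force: 40.1
```

Call:
jog_arm(
  series=[
    [0,0,-0.01,0,0,0,0.75],
    [0,0,-0.02,0,0,0,0.75],
    [0,0,-0.02,0,0,0,0.75],
    [0,0,-0.02,0,0,0,0.75],
  ],
)

```text
clock: 23.42
eef_pos: [412.2, -92.5, 73.8]
eef_rot: [3.141, 0.529, 1.57]
wrist_force: [-12.6, 1.6, 49.1]
finger_gap: 49.5
finger_force: 40.3
```

Call:
jog_arm(
  series=[
    [0,0,0.02,0,0,0,0.75],
    [0,0,0.035,0,0,0,0.75],
    [0,0,0.035,0,0,0,0.6],
    [0,0,0.035,0,0,0,0.4],
    [0,0,0.035,0,0,0,0.2],
    [0,0,0.035,0,0,0,0.1],
    [0,0,0.035,0,0,0,0.1],
    [0,0,0.035,0,0,0,0.1],
  ],
)

```text
clock: 24.08
eef_pos: [410.7, -91.3, 74.1]
eef_rot: [-3.138, 0.524, 1.573]
wrist_force: [-0.1, -0.6, -0.4]
finger_gap: 79.1
finger_force: 0.0
```

Call:
jog_arm(
  series=[
    [0,0.05,0.08,0,0,0,0.1],
    [0,0.1,0.17,0,0,0,0.1],
    [0,0.2,0.35,0,0,0,0.1],
    [0,0.3,0.52,0,0,0,0.1],
    [0,0.4,0.69,0,0,0,0.1],
    [0,0.4,0.8,0,0,0,0.1],
    [0,0.4,0.95,0,0,0,0.1],
    [0,0.4,0.95,0,0,0,0.1],
  ],
)

```text
clock: 24.75
eef_pos: [411.8, -43.0, 190.9]
eef_rot: [3.14, 0.524, 1.571]
wrist_force: [-0.0, -0.3, 0.5]
finger_gap: 84.7
finger_force: 0.0
```

```bash
python3 - <<'E'
from h import *
s=log(); o=shot("s7",("scene",))
d=o["scene"]
for a,c,m in bottles(d,amin=100): print(a,c.round(1),onplane(d,*c,133).round())
a=cv2.resize(o["scene"]["frame"][90:250,230:400],(510,480)); cv2.imwrite("pics/s7.png",cv2.cvtColor(a,cv2.COLOR_RGB2BGR))
delta([411.5,-58,190],[0,0,-1],[1,0,0])
E
```

```text
24.75 J [ 0.151  0.054  1.905 -0.538  1.307  0.326] P [411.8 -43.  190.9] R [3.14  0.524 1.571] F [-0.  -0.3  0.5] gap 84.7 0.0
1229 [187.9 100.1] [  61. -812.  133.]
162 [300.9 176.6] [416. -57. 133.]
185 [338.6 187.5] [417.  57. 133.]
195 [357.9 194.3] [423. 114. 133.]
212 [383.8 200.1] [416. 180. 133.]
230 [376.9 284.4] [711. 273. 133.]
shift [ 0.002 -0.124 -0.084] w [ 0.333 -0.    -0.001] deg 30.0 J [-0.23  0.01  1.89 -0.    1.25 -0.23] 7e-25
```

View pics/s7.png

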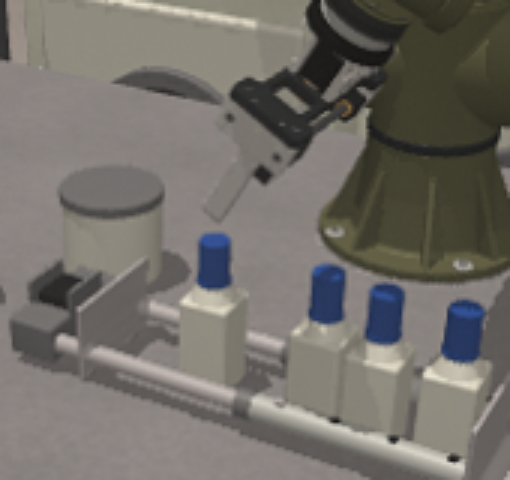

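C stands upright at y≈-57. I re-grasp it vertically and slide it up next to B, leaving room for A.

Call:
jog_arm(
  series=[
    [0,0,0.05,0.07,0,0,0.1],
    [0,-0.05,0.05,0.14,0,0,0.1],
    [0,-0.1,0.05,0.21,0,0,0.1],
    [0,-0.124,0.05,0.28,0,0,0.1],
    [0,-0.124,0.05,0.333,0,0,0.1],
    [0,-0.124,0.05,0.333,0,0,0.1],
    [0,-0.124,0.05,0.333,0,0,0.1],
  ],
  grip_force=20,
)

```text
clock: 25.38
eef_pos: [410.2, -59.1, 193.2]
eef_rot: [-3.138, 0.003, 1.57]
wrist_force: [-0.4, 0.3, -0.2]
finger_gap: 84.3
finger_force: 0.0
```

Call:
jog_arm(
  series=[
    [0,0,-0.25,0,0,0,0.1],
    [0,0,-0.5,0,0,0,0.1],
    [0,0,-0.75,0,0,0,0.1],
    [0,0,-0.95,0,0,0,0.1],
    [0,0,-1,0,0,0,0.1],
    [0,0,-1,0,0,0,0.1],
    [0,0,-1,0,0,0,0.1],
  ],
)

```text
clock: 25.97
eef_pos: [411.0, -57.8, 74.9]
eef_rot: [-3.139, 0.002, 1.574]
wrist_force: [0.3, -0.9, 0.4]
finger_gap: 84.6
finger_force: 0.0
```

Call:
jog_arm(
  series=[
    [0,0,0,0,0,0,0.4],
    [0,0,0,0,0,0,0.7],
    [0,0,0,0,0,0,0.7],
    [0,0,0,0,0,0,0.7],
    [0,0,0,0,0,0,0.7],
    [0,0,0,0,0,0,0.7],
  ],
)

```text
clock: 26.47
eef_pos: [410.7, -58.2, 74.4]
eef_rot: [-3.139, 0.001, 1.573]
wrist_force: [-0.5, 0.4, 3.3]
finger_gap: 49.9
finger_force: 19.9
```

Call:
jog_arm(
  series=[
    [0,0,0.05,0,0,0,0.7],
    [0,0.12,0.05,0,0,0,0.7],
    [0,0.24,0.05,0,0,0,0.7],
    [0,0.36,0.05,0,0,0,0.7],
    [0,0.45,0.05,0,0,0,0.7],
    [0,0.45,0.05,0,0,0,0.7],
    [0,0.45,0,0,0,0,0.7],
    [0,0.45,0,0,0,0,0.7],
  ],
)

```text
clock: 27.13
eef_pos: [410.8, -4.5, 74.0]
eef_rot: [-3.14, 0.001, 1.573]
wrist_force: [-0.8, 1.3, -2.1]
finger_gap: 49.9
finger_force: 19.9
```

Call:
jog_arm(
  series=[
    [0,0,0,0,0,0,0.7],
    [0,0,0,0,0,0,0.5],
    [0,0,0,0,0,0,0.3],
    [0,0,0,0,0,0,0.1],
    [0,0,0,0,0,0,0.1],
    [0,0,0,0,0,0,0.1],
  ],
)

```text
clock: 27.63
eef_pos: [410.8, -4.3, 74.3]
eef_rot: [-3.14, 0.001, 1.573]
wrist_force: [-1.3, 0.4, 0.7]
finger_gap: 73.3
finger_force: 0.0
```

Call:
jog_arm(
  series=[
    [0,0,0.3,0,0,0,0.1],
    [0,0,0.6,0,0,0,0.1],
    [0,0,0.9,0,0,0,0.1],
    [0,0,1,0,0,0,0.1],
    [0,0,1,0,0,0,0.1],
    [0,0,1,0,0,0,0.1],
  ],
)

```text
clock: 28.13
eef_pos: [410.7, -4.2, 194.1]
eef_rot: [-3.14, 0.001, 1.573]
wrist_force: [0.1, -0.4, -0.7]
finger_gap: 84.9
finger_force: 0.0
```

```bash
python3 - <<'E'
from h import *
d=manip.camera("scene")
for a,c,m in bottles(d,amin=100): print(a,c.round(1),onplane(d,*c,133).round())
next_grasp(lambda W:W[1]>200,100)
E
```

```text
1229 [188.  100.1] [  61. -812.  133.]
172 [318.3 181.5] [416.  -4. 133.]
184 [338.6 187.6] [417.  57. 133.]
194 [357.9 194.3] [423. 113. 133.]
220 [383.8 199.8] [414. 180. 133.]
230 [376.9 284.4] [711. 273. 133.]
28.18 J [-9.800e-02 -1.800e-02  1.879e+00 -1.000e-03  1.283e+00 -1.000e-01] P [410.3  -4.1 193.3] R [-3.138e+00  1.000e-03  1.573e+00] F [-0.7  1.3 -0.5] gap 84.5 0.0
lying body [589. 327.] b [-0.001 -1.   ] L 83.0 grasp [588.7 301.2]
shift [ 1.488  2.068 -0.815] w [ 0.445 -0.002 -0.003] deg 40.0 J [ 0.04  0.57  1.54  0.79  1.14 -0.34] 3e-27
```

Call:
jog_arm(
  series=[
    [0.22,0.05,0.05,0,0,0,0.1],
    [0.45,0.1,0.05,0,0,0,0.1],
    [0.7,0.25,0.05,0,0,0,0.1],
    [0.9,0.4,0.05,0,0,0,0.1],
    [0.9,0.4,0.05,0,0,0,0.1],
  ],
  grip_force=32,
)

```text
clock: 28.65
eef_pos: [520.7, 46.0, 197.7]
eef_rot: [-3.136, 0.001, 1.574]
wrist_force: [-1.2, 0.5, -1.3]
finger_gap: 84.2
finger_force: 0.0
```

Call:
jog_arm(
  series=[
    [0.1,0.15,-0.05,0.07,0,0,0.1],
    [0.2,0.3,-0.05,0.14,0,0,0.1],
    [0.3,0.45,-0.05,0.21,0,0,0.1],
    [0.4,0.6,-0.05,0.28,0,0,0.1],
    [0.5,0.75,-0.05,0.35,0,0,0.1],
    [0.588,0.9,-0.05,0.42,0,0,0.1],
    [0.588,0.9,-0.05,0.445,-0.002,-0.003,0.1],
    [0.588,0.9,-0.05,0.445,-0.002,-0.003,0.1],
  ],
)

```text
clock: 29.32
eef_pos: [588.5, 151.1, 191.1]
eef_rot: [-3.136, -0.7, 1.563]
wrist_force: [0.7, 0.1, 0.1]
finger_gap: 84.7
finger_force: 0.0
```

Call:
jog_arm(
  series=[
    [0,0.2,-0.2,0,0,0,0.1],
    [0,0.4,-0.4,0,0,0,0.1],
    [0,0.6,-0.6,0,0,0,0.1],
    [0,0.768,-0.815,0,0,0,0.1],
    [0,0.768,-0.815,0,0,0,0.1],
    [0,0.768,-0.815,0,0,0,0.1],
    [0,0.768,-0.815,0,0,0,0.1],
  ],
)

```text
clock: 29.9
eef_pos: [589.6, 243.4, 97.4]
eef_rot: [3.139, -0.697, 1.57]
wrist_force: [0.1, 0.2, 1.0]
finger_gap: 84.3
finger_force: 0.0
```

```bash
python3 - <<'E'
from h import *
next_grasp(lambda W:W[1]>200,0)
E
```

```text
29.9 J [ 0.041  0.565  1.543  0.783  1.14  -0.337] P [589.6 243.4  97.4] R [ 3.139 -0.697  1.57 ] F [0.1 0.2 1. ] gap 84.3 0.0
lying body [589. 327.] b [-0. -1.] L 83.0 grasp [588.6 301. ]
shift [-0.012  0.541 -0.661] w [0.    0.002 0.002] deg 0.0 J [ 0.15  0.7   1.53  0.86  0.99 -0.38] 6e-26
```

Call:
jog_arm(
  series=[
    [0,0,0,0,0,0,0.27],
    [0,0.14,-0.18,0,0,0,0.27],
    [-0.005,0.28,-0.36,0,0,0,0.27],
    [-0.01,0.4,-0.52,0,0,0,0.27],
    [-0.012,0.541,-0.655,0,0,0,0.27],
    [-0.012,0.541,-0.655,0,0,0,0.27],
    [-0.012,0.541,-0.655,0,0,0,0.27],
  ],
)

```text
clock: 30.53
eef_pos: [587.9, 308.7, 18.1]
eef_rot: [3.14, -0.698, 1.569]
wrist_force: [0.2, 0.2, 0.1]
finger_gap: 68.6
finger_force: 0.0
```

Call:
jog_arm(
  series=[
    [0,0,0,0,0,0,0.4],
    [0,0,0,0,0,0,0.7],
    [0,0,0,0,0,0,0.7],
    [0,0,0,0,0,0,0.7],
    [0,0,0,0,0,0,0.7],
    [0,0,0,0,0,0,0.7],
    [0,0,0,0,0,0,0.7],
  ],
)

```text
clock: 31.12
eef_pos: [588.7, 308.2, 19.0]
eef_rot: [3.138, -0.698, 1.57]
wrist_force: [-1.2, -6.9, 7.4]
finger_gap: 49.5
finger_force: 32.0
```

Call:
jog_arm(
  series=[
    [0,0,0.2,0,0,0,0.7],
    [0,0,0.4,0,0,0,0.7],
    [0,0,0.6,0,0,0,0.7],
    [0,0,0.8,0,0,0,0.7],
    [0,0,1,0,0,0,0.7],
    [0,0,1,0,0,0,0.7],
  ],
)

```text
clock: 31.62
eef_pos: [589.4, 309.0, 142.9]
eef_rot: [3.132, -0.699, 1.575]
wrist_force: [0.8, 1.3, -1.6]
finger_gap: 50.3
finger_force: 32.0
```

```bash
python3 - <<'E'
from h import *
import kin
s=log(); g=kin.fit()
S,C=np.sin(np.radians(40)),np.cos(np.radians(40))
from scipy.spatial.transform import Rotation as Ro
R0=Ro.from_euler("xyz",s["eef_rot"]); R1=kin.tool([0,C,-S],[-1,0,0])
print("b final",(R1*R0.inv()).apply([0,-1,0]).round(3))
delta([411.5,-65,190],[0,C,-S],[-1,0,0])
# stage: rotate by 10 deg about x, then 180 about d
for P in ([588,150,230],[520,0,230]):
  for k in range(5):
    R=Ro.from_rotvec(np.radians(45*k)*np.array([0,C,-S]))*kin.tool([0,C,-S],[1,0,0]); j,co=kin.ik(np.array(P),R,g); print(P,45*k,j.round(2),f"{co:.0e}")
    R=Ro.from_rotvec(-np.radians(45*k)*np.array([0,C,-S]))*kin.tool([0,C,-S],[1,0,0]); j,co=kin.ik(np.array(P),R,g); print(P,-45*k,j.round(2),f"{co:.0e}")
E
```

```text
31.62 J [ 0.15   0.524  1.488  0.775  1.137 -0.192] P [589.4 309.  142.9] R [ 3.132 -0.699  1.575] F [ 0.8  1.3 -1.6] gap 50.3 32.0
b final [-0.003 -0.001  1.   ]
shift [-1.483 -3.046  0.333] w [-0.007 -1.413  1.412] deg 180.0 J [-0.66  0.3   1.79  0.65  1.66  2.32] 2e-19
[588, 150, 230] 0 [-0.18  0.45  1.47  0.86  1.48 -0.38] 4e-25
[588, 150, 230] 0 [-0.18  0.45  1.47  0.86  1.48 -0.38] 4e-25
[588, 150, 230] 45 [-0.18  0.45  1.47  0.86  1.48  0.41] 6e-30
[588, 150, 230] -45 [-0.18  0.45  1.47  0.86  1.48 -1.16] 2e-19
[588, 150, 230] 90 [-0.18  0.45  1.47  0.86  1.48  1.19] 1e-19
[588, 150, 230] -90 [-0.18  0.45  1.47  0.86  1.48 -1.95] 2e-23
[588, 150, 230] 135 [-0.18  0.45  1.47  0.86  1.48  1.98] 7e-20
[588, 150, 230] -135 [-0.15  0.45  1.43  0.78  1.49 -2.55] 1e-02
[588, 150, 230] 180 [-0.21  0.44  1.53  0.95  1.45  2.55] 2e-02
[588, 150, 230] -180 [-0.21  0.44  1.53  0.95  1.45  2.55] 2e-02
[520, 0, 230] 0 [-0.46  0.39  1.55  0.76  1.66 -0.58] 3e-26
[520, 0, 230] 0 [-0.46  0.39  1.55  0.76  1.66 -0.58] 3e-26
[520, 0, 230] 45 [-0.46  0.39  1.55  0.76  1.66  0.21] 9e-27
[520, 0, 230] -45 [-0.46  0.39  1.55  0.76  1.66 -1.36] 2e-22
[520, 0, 230] 90 [-0.46  0.39  1.55  0.76  1.66  0.99] 8e-30
[520, 0, 230] -90 [-0.46  0.39  1.55  0.76  1.66 -2.15] 4e-18
[520, 0, 230] 135 [-0.46  0.39  1.55  0.76  1.66  1.78] 1e-28
[520, 0, 230] -135 [-0.4   0.37  1.5   0.65  1.65 -2.55] 6e-02
[520, 0, 230] 180 [-0.46  0.39  1.56  0.76  1.65  2.55] 6e-05
[520, 0, 230] -180 [-0.46  0.39  1.56  0.76  1.65  2.55] 6e-05
```

Call:
jog_arm(
  series=[
    [0,-0.1,0.15,0,0.05,-0.05,0.7],
    [0,-0.25,0.3,0,0.1,-0.1,0.7],
    [0,-0.4,0.45,0,0.15,-0.15,0.7],
    [0,-0.6,0.6,0,0.2,-0.2,0.7],
    [0,-0.8,0.6,0,0.25,-0.25,0.7],
    [0,-1,0.6,0,0.3,-0.3,0.7],
    [0,-1,0.6,0,0.3535,-0.3535,0.7],
    [0,-1,0.6,0,0.3535,-0.3535,0.7],
  ],
)

```text
clock: 32.28
eef_pos: [588.0, 187.5, 208.4]
eef_rot: [-2.55, -0.446, 0.663]
wrist_force: [0.0, -0.3, -2.8]
finger_gap: 49.9
finger_force: 32.0
```

Call:
jog_arm(
  series=[
    [-0.05,-0.15,0,0,0.05,-0.05,0.7],
    [-0.1,-0.3,0,0,0.1,-0.1,0.7],
    [-0.15,-0.45,0,0,0.15,-0.15,0.7],
    [-0.2,-0.6,0,0,0.2,-0.2,0.7],
    [-0.25,-0.8,0,0,0.25,-0.25,0.7],
    [-0.3,-1,0,0,0.3,-0.3,0.7],
    [-0.3,-1,0,0,0.3535,-0.3535,0.7],
    [-0.3,-1,0,0,0.3535,-0.3535,0.7],
  ],
)

```text
clock: 32.95
eef_pos: [551.7, 68.3, 208.8]
eef_rot: [-2.356, 0.065, 0.058]
wrist_force: [-0.2, 0.2, -2.4]
finger_gap: 49.7
finger_force: 32.0
```

Call:
jog_arm(
  series=[
    [-0.05,-0.15,0,0,0.05,-0.05,0.7],
    [-0.1,-0.3,0,0,0.1,-0.1,0.7],
    [-0.15,-0.45,0,0,0.15,-0.15,0.7],
    [-0.2,-0.6,0,0,0.2,-0.2,0.7],
    [-0.25,-0.8,0,0,0.25,-0.25,0.7],
    [-0.3,-1,0,0,0.3,-0.3,0.7],
    [-0.3,-1,0,0,0.3535,-0.3535,0.7],
    [-0.3,-1,0,0,0.3535,-0.3535,0.7],
  ],
)

```text
clock: 33.62
eef_pos: [515.8, -51.2, 209.1]
eef_rot: [-2.496, 0.595, -0.556]
wrist_force: [0.6, 0.6, -3.3]
finger_gap: 49.8
finger_force: 32.0
```

```bash
python3 - <<'E'
from h import *
s=log(); S,C=np.sin(np.radians(40)),np.cos(np.radians(40))
delta([411.5,-65,190],[0,C,-S],[-1,0,0])
E
```

```text
33.62 J [-0.521  0.472  1.474  0.674  1.726  1.731] P [515.8 -51.2 209.1] R [-2.496  0.595 -0.556] F [ 0.6  0.6 -3.3] gap 49.8 32.0
shift [-0.869 -0.045 -0.218] w [ 0.     0.352 -0.354] deg 45.0 J [-0.66  0.3   1.79  0.65  1.66  2.32] 2e-19
```

Call:
jog_arm(
  series=[
    [0,-0.045,0,0,0.05,-0.05,0.7],
    [0,-0.045,0,0,0.1,-0.1,0.7],
    [-0.1,-0.045,0,0,0.15,-0.15,0.7],
    [-0.25,-0.045,0,0,0.2,-0.2,0.7],
    [-0.4,-0.045,0,0,0.25,-0.25,0.7],
    [-0.6,-0.045,0,0,0.3,-0.3,0.7],
    [-0.75,-0.045,0,0,0.352,-0.354,0.7],
    [-0.869,-0.045,-0.1,0,0.352,-0.354,0.7],
  ],
)

```text
clock: 34.28
eef_pos: [411.0, -55.5, 198.8]
eef_rot: [-3.135, 0.87, -1.563]
wrist_force: [0.9, -1.1, -1.1]
finger_gap: 49.9
finger_force: 32.0
```

Call:
jog_arm(
  series=[
    [0,0,-0.1,0,0,0,0.7],
    [0,0,-0.118,0,0,0,0.7],
    [0,0,-0.118,0,0,0,0.7],
    [0,0,-0.118,0,0,0,0.7],
  ],
)

```text
clock: 34.62
eef_pos: [412.3, -56.1, 183.7]
eef_rot: [-3.138, 0.872, -1.564]
wrist_force: [0.2, -0.8, -2.0]
finger_gap: 49.9
finger_force: 32.0
```

```bash
python3 - <<'E'
from h import *
s=log(); S,C=np.sin(np.radians(40)),np.cos(np.radians(40))
delta([411.5,-65,80],[0,C,-S],[-1,0,0])
o=shot("s8",("scene",))
a=cv2.resize(o["scene"]["frame"][90:250,230:400],(510,480)); cv2.imwrite("pics/s8.png",cv2.cvtColor(a,cv2.COLOR_RGB2BGR))
E
```

```text
34.62 J [-0.66   0.304  1.791  0.651  1.657  2.323] P [412.3 -56.1 183.7] R [-3.138  0.872 -1.564] F [ 0.2 -0.8 -2. ] gap 49.9 32.0
shift [-0.006 -0.004 -0.923] w [ 0.     0.002 -0.002] deg 0.0 J [-0.66  0.49  1.85  0.65  1.46  2.18] 6e-26
```

View pics/s8.png

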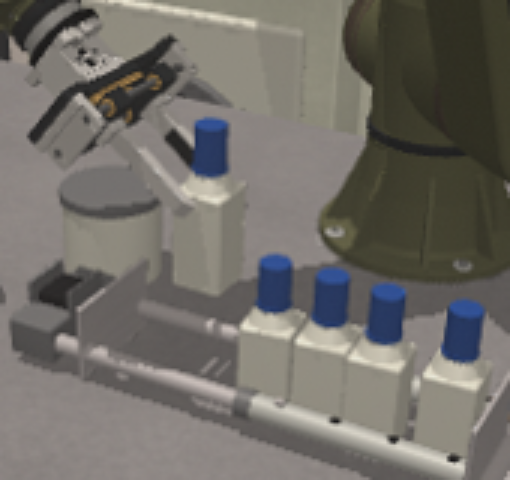

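A is upright above its free place. I lower it.

Call:
jog_arm(
  series=[
    [0,0,-0.2,0,0,0,0.7],
    [0,0,-0.4,0,0,0,0.7],
    [0,0,-0.6,0,0,0,0.7],
    [0,0,-0.75,0,0,0,0.7],
    [0,0,-0.85,0,0,0,0.7],
    [0,0,-0.92,0,0,0,0.7],
    [0,0,-0.92,0,0,0,0.7],
    [0,0,-0.92,0,0,0,0.7],
  ],
)

```text
clock: 35.33
eef_pos: [411.9, -56.7, 73.7]
eef_rot: [-3.14, 0.872, -1.569]
wrist_force: [-1.0, -0.2, -2.2]
finger_gap: 49.9
finger_force: 32.0
```

Call:
jog_arm(
  series=[
    [0,0,-0.01,0,0,0,0.7],
    [0,0,-0.02,0,0,0,0.7],
    [0,0,-0.02,0,0,0,0.7],
    [0,0,-0.02,0,0,0,0.7],
  ],
)

```text
clock: 35.67
eef_pos: [411.9, -56.8, 71.6]
eef_rot: [-3.139, 0.872, -1.569]
wrist_force: [0.4, -3.2, 6.3]
finger_gap: 49.9
finger_force: 32.0
```

Call:
jog_arm(
  series=[
    [0,0,0.01,0,0,0,0.7],
    [0,0,0.01,0,0,0,0.6],
    [0,0,0.01,0,0,0,0.4],
    [0,0,0.01,0,0,0,0.2],
    [0,0,0.01,0,0,0,0.1],
    [0,0,0.01,0,0,0,0.1],
    [0,0,0.01,0,0,0,0.1],
  ],
)

```text
clock: 36.25
eef_pos: [411.5, -56.5, 72.0]
eef_rot: [-3.142, 0.872, -1.57]
wrist_force: [-0.7, -0.1, 0.9]
finger_gap: 79.7
finger_force: 0.0
```

Call:
jog_arm(
  series=[
    [0,-0.15,0.13,0,0,0,0.1],
    [0,-0.3,0.26,0,0,0,0.1],
    [0,-0.45,0.39,0,0,0,0.1],
    [0,-0.6,0.52,0,0,0,0.1],
    [0,-0.75,0.66,0,0,0,0.1],
    [0,-0.9,0.8,0,0,0,0.1],
    [0,-0.9,1,0,0,0,0.1],
    [0,-0.9,1,0,0,0,0.1],
  ],
)

```text
clock: 36.92
eef_pos: [412.3, -165.9, 195.2]
eef_rot: [-3.136, 0.869, -1.567]
wrist_force: [0.2, -0.8, 0.8]
finger_gap: 84.6
finger_force: 0.0
```

Call:
jog_arm(
  series=[
    [0,0,0.15,0,-0.055,0.046,0.5],
    [0,0,0.3,0,-0.11,0.092,0.8],
    [0,0,0.5,0,-0.165,0.138,1],
    [0,0,0.5,0,-0.22,0.184,1],
    [0,0,0.5,0,-0.275,0.23,1],
    [0,0,0.5,0,-0.33,0.276,1],
    [0,0,0.5,0,-0.383,0.321,1],
    [0,0,0.5,0,-0.383,0.321,1],
  ],
)

```text
clock: 37.58
eef_pos: [411.5, -164.2, 251.6]
eef_rot: [-2.439, 0.569, -0.567]
wrist_force: [-0.5, -0.1, -0.0]
finger_gap: 35.1
finger_force: 0.0
```

Call:
jog_arm(
  series=[
    [0,0,0,0,-0.055,0.046,1],
    [0,0,0,0,-0.11,0.092,1],
    [0,0,0,0,-0.165,0.138,1],
    [0,0,0,0,-0.22,0.184,1],
    [0,0,0,0,-0.275,0.23,1],
    [0,0,0,0,-0.33,0.276,1],
    [0,0,0,0,-0.383,0.321,1],
    [0,0,0,0,-0.383,0.321,1],
  ],
)

```text
clock: 38.25
eef_pos: [411.5, -164.3, 251.7]
eef_rot: [-2.268, -0.001, -0.0]
wrist_force: [0.5, -0.2, 0.1]
finger_gap: 0.3
finger_force: 0.0
```

```bash
python3 - <<'E'
from h import *
s=log()
d=manip.camera("scene")
for a,c,m in bottles(d,amin=100): print(a,c.round(1),onplane(d,*c,133).round())
delta([415,-227,130],[0,0,-1],[1,0,0])
E
```

```text
38.25 J [-0.814  0.362  1.538  0.589  1.896  0.754] P [ 411.5 -164.3  251.7] R [-2.268e+00 -1.000e-03 -0.000e+00] F [ 0.5 -0.2  0.1] gap 0.3 0.0
1229 [187.9 100.1] [  61. -813.  133.]
169 [298.6 176.6] [419. -62. 133.]
185 [321.2 184.1] [425.   9. 133.]
188 [339.9 188.8] [422.  63. 133.]
204 [358.4 194.2] [422. 114. 133.]
220 [383.9 199.8] [414. 180. 133.]
shift [ 0.029 -0.522 -1.106] w [-0.434 -0.435  0.933] deg 101.0 J [-0.58  0.21  1.82 -0.    1.12 -0.58] 2e-20
```

```bash
python3 - <<'E'
from h import *
o=shot("s9",("scene","top"))
a=cv2.resize(o["scene"]["frame"][120:260,230:400],(486,400),interpolation=cv2.INTER_CUBIC); b=cv2.resize(o["top"]["frame"][205:270,180:350],(800,306))[:200]
b=cv2.resize(o["top"]["frame"][200:280,180:230],(250,400)); b=cv2.resize(o["top"]["frame"][205:270,180:345],(310,122)); p=np.zeros((400,310,3),np.uint8); p[:122]=b
cv2.imwrite("pics/s9.png",cv2.cvtColor(np.hstack([a,p]),cv2.COLOR_RGB2BGR))
E
```

```text
(no output)
```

View pics/s9.png

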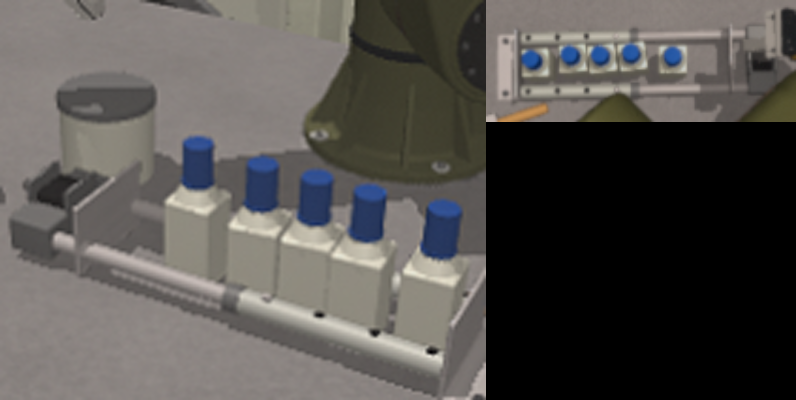

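All five stand upright in one row; C was knocked along to B, which does no harm. Now the button.

Call:
jog_arm(
  series=[
    [0,0,0,-0.03,-0.03,0.066,1],
    [0,0,0,-0.06,-0.06,0.13,1],
    [0,-0.1,0,-0.09,-0.09,0.2,1],
    [0,-0.2,0,-0.12,-0.12,0.26,1],
    [0.01,-0.3,0,-0.155,-0.155,0.33,1],
    [0.01,-0.4,0,-0.19,-0.19,0.4,1],
    [0.01,-0.522,0,-0.217,-0.2175,0.4665,1],
    [0.01,-0.522,0,-0.217,-0.2175,0.4665,1],
  ],
)

```text
clock: 39.07
eef_pos: [413.1, -228.0, 252.7]
eef_rot: [-2.71, -0.183, 0.79]
wrist_force: [0.2, 1.0, 0.4]
finger_gap: 0.8
finger_force: 0.0
```

Call:
jog_arm(
  series=[
    [0,0,-0.05,-0.03,-0.03,0.066,1],
    [0,0,-0.1,-0.06,-0.06,0.13,1],
    [0,0,-0.15,-0.09,-0.09,0.2,1],
    [0,0,-0.2,-0.12,-0.12,0.26,1],
    [0,0,-0.25,-0.155,-0.155,0.33,1],
    [0,0,-0.3,-0.19,-0.19,0.4,1],
    [0,0,-0.4,-0.217,-0.2175,0.4665,1],
    [0,0,-0.4,-0.217,-0.2175,0.4665,1],
  ],
)

```text
clock: 39.73
eef_pos: [411.5, -225.4, 202.4]
eef_rot: [3.141, -0.001, 1.575]
wrist_force: [0.4, -0.6, -0.7]
finger_gap: 0.5
finger_force: 0.0
```

```bash
python3 - <<'E'
from h import *
s=log(); delta([413,-227,111],[0,0,-1],[1,0,0])
o=shot("w10",("wrist","top")); d=o["wrist"]
print("expected btn px",[proj(d,X,s).round() for X in [(413,-227,62),(413,-209,62),(413,-245,62)]])
m=cv2.inRange(cv2.cvtColor(o["wrist"]["frame"],cv2.COLOR_RGB2GRAY),0,45); n,l,st,c=cv2.connectedComponentsWithStats(m)
for i in range(1,n):
    if st[i,4]>150: print(st[i],c[i].round(),onplane(d,*c[i],62,s).round())
cv2.imwrite("pics/w10.png",cv2.cvtColor(d["frame"],cv2.COLOR_RGB2BGR))
E
```

```text
39.73 J [-5.800e-01  1.090e-01  1.724e+00  1.000e-03  1.308e+00 -5.840e-01] P [ 411.5 -225.4  202.4] R [ 3.141e+00 -1.000e-03  1.575e+00] F [ 0.4 -0.6 -0.7] gap 0.5 0.0
shift [ 0.012 -0.013 -0.853] w [-0.001  0.    -0.002] deg 0.0 J [-0.58  0.23  1.84 -0.    1.07 -0.58] 4e-19
expected btn px [array([280., 199.]), array([281., 182.]), array([280., 215.])]
[  0   0  12  53 357] [ 5. 22.] [157. -58.  62.]
[260   0  41  27 569] [280.  14.] [411. -54.  62.]
[259 178  50  40 964] [277. 199.] [ 410. -228.   62.]
[275 248   9 109 539] [279. 303.] [ 412. -351.   62.]
[    0   310   274   110 12124] [203. 363.] [ 319. -437.   62.]
[  285   310   275   103 11486] [357. 360.] [ 508. -431.   62.]
```

View pics/w10.png

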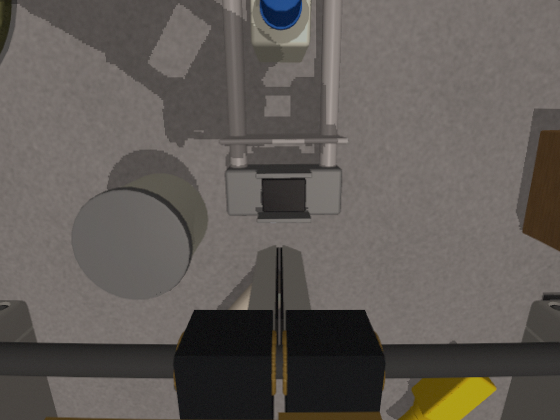

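The button shows at about (284,195), below the closed fingers and centred between the lips at rows 174 and 215. I go down and press it.

Call:
jog_arm(
  series=[
    [0.01,0,-0.2,0,0,0,1],
    [0.01,0,-0.4,0,0,0,1],
    [0.01,0,-0.6,0,0,0,1],
    [0.01,0,-0.8,0,0,0,1],
    [0.01,0,-0.95,0,0,0,1],
    [0.01,0,-1,0,0,0,1],
    [0.01,0,-1,0,0,0,1],
    [0.01,0,-1,0,0,0,1],
  ],
  grip_force=20,
)

```text
clock: 40.5
eef_pos: [414.4, -227.5, 84.8]
eef_rot: [3.141, -0.001, 1.572]
wrist_force: [0.3, 0.7, 0.1]
finger_gap: 0.0
finger_force: 0.0
```

Call:
jog_arm(
  series=[
    [0,0,-0.03,0,0,0,1],
    [0,0,-0.06,0,0,0,1],
    [0,0,-0.09,0,0,0,1],
    [0,0,-0.09,0,0,0,1],
    [0,0,-0.09,0,0,0,1],
  ],
)

```text
clock: 40.92
eef_pos: [413.9, -227.1, 73.3]
eef_rot: [3.141, -0.0, 1.575]
wrist_force: [0.2, 0.1, 0.3]
finger_gap: 0.7
finger_force: 0.0
```

Call:
jog_arm(
  series=[
    [0,0,-0.02,0,0,0,1],
    [0,0,-0.04,0,0,0,1],
    [0,0,-0.06,0,0,0,1],
    [0,0,-0.06,0,0,0,1],
    [0,0,-0.06,0,0,0,1],
  ],
)

```text
clock: 41.33
eef_pos: [413.9, -227.1, 65.9]
eef_rot: [3.141, -0.0, 1.575]
wrist_force: [-0.3, 0.3, -1.0]
finger_gap: 1.0
finger_force: 0.0
```

Call:
jog_arm(
  series=[
    [0,0,-0.02,0,0,0,1],
    [0,0,-0.03,0,0,0,1],
    [0,0,-0.03,0,0,0,1],
  ],
)

```text
clock: 41.58
eef_pos: [413.8, -227.0, 62.1]
eef_rot: [3.141, -0.0, 1.575]
wrist_force: [-0.7, 0.6, 0.2]
finger_gap: 0.1
finger_force: 0.0
```

Call:
jog_arm(
  series=[
    [0,0,-0.02,0,0,0,1],
    [0,0,-0.03,0,0,0,1],
    [0,0,-0.03,0,0,0,1],
  ],
)

```text
clock: 41.83
eef_pos: [413.8, -227.0, 58.5]
eef_rot: [3.141, -0.0, 1.575]
wrist_force: [-0.4, -0.0, 0.2]
finger_gap: 0.4
finger_force: 0.0
```

```bash
python3 - <<'E'
from h import *
s=log(); print("moment",s["moment"].round(2))
o=shot("w11",("wrist","scene","top")); d=o["wrist"]
H=np.linalg.inv(np.array(d["hand_eye"])); 
import copy
for nm,X in [("tip",(413.8,-227,50)),("btn",(413,-226,62)),("lip+",(413,-205,74)),("lip-",(413,-247,74)),("gripbar +x end",(474,-226,50)),("plate top",(411,-166,82))]:
    print(nm,[ (k,proj(o[k],X,s).round()) for k in o])
g=cv2.cvtColor(o["wrist"]["frame"],cv2.COLOR_RGB2GRAY)
print("wrist col profile rows 100..330 at u=240,262,280,300,320")
for v in range(90,330,6): print(v,g[v,[225,240,255,270,280,290,305,320,335]])
E
```

```text
41.83 J [-5.800e-01  2.930e-01  1.872e+00  1.000e-03  9.770e-01 -5.840e-01] P [ 413.8 -227.    58.5] R [ 3.141 -0.     1.575] F [-0.4 -0.   0.2] gap 0.4 0.0
moment [-0.03  0.06  0.03]
tip [('wrist', array([279., 247.])), ('scene', array([252., 187.])), ('top', array([327., 237.]))]
btn [('wrist', array([278., 253.])), ('scene', array([252., 183.])), ('top', array([327., 236.]))]
lip+ [('wrist', array([278., 227.])), ('scene', array([258., 182.])), ('top', array([321., 236.]))]
lip- [('wrist', array([278., 292.])), ('scene', array([247., 178.])), ('top', array([333., 236.]))]
gripbar +x end [('wrist', array([370., 246.])), ('scene', array([241., 196.])), ('top', array([326., 219.]))]
plate top [('wrist', array([275., 161.])), ('scene', array([269., 182.])), ('top', array([310., 236.]))]
wrist col profile rows 100..330 at u=240,262,280,300,320
90 [ 87  88  91  92  87  92 127 126  89]
96 [ 90  89  91  93  88 127 124 127  90]
102 [ 90  91  87  89  92 121 130 124  88]
108 [ 90  90  90  90 116 125 124 128  89]
114 [ 90  93  94  91 128 125 125 104  87]
120 [91 94 92 88 89 91 87 91 91]
126 [
[... 560 characters left out ...]
22 [78 73 71 69 70 80 90 97 79]
228 [77 79 18 21 22 17 23 50 80]
234 [77 78 19 19 20 21 21 62 78]
240 [ 78  77  21  17  20  20  22 102 124]
246 [ 79  78  21  50  17  22  21 104 122]
252 [116 118  18  89  13  90  47 105 123]
258 [115 117  39  90  12  89  44 106 121]
264 [115  77  71  89  20  92  42  73 121]
270 [116  76  89  89  22  91  40  66 117]
276 [123 124  90  90  23  88  71  53 124]
282 [124  85  90  91  26  90  89  52 122]
288 [125  51  90  90  25  91  89  73 126]
294 [126 112  90  89  46  89  90 119 126]
300 [126 125  89  88  50  90  90 126 127]
306 [124 126  91  90  49  90  90 127 129]
312 [20 21 19 17 48 21 18 18 19]
318 [18 16 17 22 51 20 19 20 22]
324 [17 19 21 19 55 20 20 17 17]
```

Call:
jog_arm(
  series=[
    [0,0,-0.01,0,0,0,1],
    [0,0,-0.02,0,0,0,1],
    [0,0,-0.02,0,0,0,1],
    [0,0,-0.02,0,0,0,1],
  ],
)

```text
clock: 42.32
eef_pos: [413.9, -227.1, 56.4]
eef_rot: [3.141, -0.0, 1.575]
wrist_force: [0.3, 0.6, -0.1]
finger_gap: 0.4
finger_force: 0.0
```

Call:
jog_arm(
  series=[
    [0,0,-0.01,0,0,0,1],
    [0,0,-0.02,0,0,0,1],
    [0,0,-0.02,0,0,0,1],
    [0,0,-0.02,0,0,0,1],
  ],
)

```text
clock: 42.65
eef_pos: [413.9, -227.1, 54.0]
eef_rot: [3.141, -0.0, 1.575]
wrist_force: [-0.4, -0.7, 0.1]
finger_gap: 0.8
finger_force: 0.0
```

```bash
python3 - <<'E'
from h import *
s=manip.read_state(); d=manip.camera("wrist"); g=cv2.cvtColor(d["frame"],cv2.COLOR_RGB2GRAY)
print("vfov",d["vfov"],s["eef_pos"].round(1))
for v in (200,216,222,230,236,242): print(v,"".join(f"{x:4d}" for x in g[v,170:400:5]))
for z in (30,40,50,62,74): print(z,[proj(d,(413+x,-205,z),s).round() for x in (-63,-23,23,63)])
w=cv2.imread("pics/w10_wrist.png",0)
for v in (166,174,180,190,205,212,216): print(v,"".join(f"{x:4d}" for x in w[v,215:350:4]))
print("col283",w[150:225:2,283])
st=dict(eef_pos=[411.5,-225.4,202.4],eef_rot=[3.141,-.001,1.575])
for z,y in ((50,-200),(50,-252),(62,-209),(62,-245),(74,-202.5),(74,-249.5),(82,-166)): print(z,y,[proj(d,(413+x,y,z),st).round() for x in (-63,-23,0,23,63)])
E
```

```text
vfov 65.04223210077552 [ 413.9 -227.1   54. ]
200   91  92  90  92  91  54 106 111 111 109  64  53  54  54  54  51  53  53  54  53  54  53  52  53  52  53  54  53  53  53  53  53  53  53  53  54  65  80  80  62  52 111 126 126 127 120
216  133 128 124  83  80  79  78  78  80  81  79  79  78  50  53  52  51  52  53  52  51  51  54  53  53  54  52  51  51  52  52  52  52  79  81  79  80  81  80  79  80  80  69 125 129 123
222  127 129 126 110  79  78  79  78  79  78  79  80  80  78  78  78  78  78  79  78  79  79  78  79  80  79 128 128 129 129 130 129 130  80  80  81  80  79  79  79  80  80  86 122 126 126
230  129 129 128 125  77  78  78  78  78  78  79  78  78  79  77  52  23  19  17  22  22  18  19  20  18  22  21  19  18  23  17  80  80  79  79  79  77  79  79  81  79  79 119 128 124 131
236  133 123 127 129  76  77  79  77  78  78  78  78  79  78  79  57  22  20  19  21  22  19  20  19  20  21  19  25  21  19  18  78  80  80  78  79  78  79  79  80  77  80 122 125 128 123
242  129 123 124 130  76  79  78  79  79  78  80  78  79  78  76  63  19  16  15  18  19  15  22  18  22  21 
[... 1771 characters left out ...]
40., 172.])]
50 -252 [array([223., 218.]), array([259., 218.]), array([280., 218.]), array([301., 218.]), array([337., 218.])]
62 -209 [array([220., 182.]), array([258., 182.]), array([281., 182.]), array([303., 182.]), array([342., 182.])]
62 -245 [array([221., 215.]), array([259., 215.]), array([280., 215.]), array([302., 215.]), array([340., 216.])]
74 -202.5 [array([217., 178.]), array([258., 178.]), array([281., 178.]), array([304., 178.]), array([344., 178.])]
74 -249.5 [array([219., 223.]), array([258., 223.]), array([280., 223.]), array([303., 223.]), array([341., 223.])]
82 -166 [array([214., 141.]), array([256., 141.]), array([281., 141.]), array([306., 141.]), array([348., 142.])]
```

```bash
python3 - <<'E'
from h import *
d=manip.camera("wrist"); g=cv2.cvtColor(d["frame"],cv2.COLOR_RGB2GRAY)
from scipy.spatial.transform import Rotation as Ro
st=dict(eef_pos=[0,0,0],eef_rot=[0,0,0])
for x in (8,0,-8): print(x,[(z,proj(d,(x,5,z),st).round()) for z in (8,4,0,-8,-15,-25)])
print("tip cols width +-12:",[proj(d,(8,y,8),st).round() for y in (-12.5,12.5)])
for v in range(240,290,3): print(v,"".join(f"{x:4d}" for x in g[v,236:330:3]))
a=cv2.imread("pics/w10_wrist.png",0)
for v in range(236,270,3): print(v,"".join(f"{x:4d}" for x in a[v,236:330:3]))
E
```

```text
8 [(8, array([287., 236.])), (4, array([287., 238.])), (0, array([287., 240.])), (-8, array([288., 245.])), (-15, array([288., 250.])), (-25, array([288., 257.]))]
0 [(8, array([287., 247.])), (4, array([287., 249.])), (0, array([287., 252.])), (-8, array([288., 257.])), (-15, array([288., 262.])), (-25, array([288., 270.]))]
-8 [(8, array([287., 258.])), (4, array([287., 261.])), (0, array([287., 263.])), (-8, array([287., 269.])), (-15, array([288., 274.])), (-25, array([288., 283.]))]
tip cols width +-12: [array([260., 236.]), array([299., 236.])]
240   78  79  79  56  20  17  17  16  18  20  21  19  21  20  23  21  22  24  20  20  24  26  30  27  28  29  28  30  27  79  80  80
243   78  78  76  63  18  20  17  22  19  16  19  17  16  16  20  23  22  20  14  22  19  18  19  20  19  20  17  19  33 124 123 123
246   78  78  78  63  18  17  18  19  17  19  19  41  83  90  18  20  89  74  19  20  21  20  17  19  19  16  17  18  57 123 123 123
249   76  78  79  68  21  18  11  19  20  70  88  91  89  91  18  16  91  91  91  85  50  21  21  20  18  20  19  21  54 123 123 123
252  112 11
[... 2613 characters left out ...]
114 119 114 112 112 111 112 116 117
257  112 110 112 111 111 110 111  81  79  78  77  80  78  70  52  12  79  80  80  80  78  80 103 114 117 112 112 109 117 115 114 113
260  112 110 112 111 113 111 115  80  79  79  79  80  78  71  51  11  79  80  79  80  78  79  87 114 110 113 113 112 114 111 109 112
263  110 111 113 109 111 112 106  79  79  79  80  79  79  69  49   9  81  80  79  80  79  78  85 111 113 113 110 112 115 111 115 115
266  101 110 111 109 107 115  81  78  79  78  78  80  79  69  49  10  78  80  80  78  81  79  81 115 112 113 111 111 114 118 118 118
269  110 110 112 111 108  92  76  79  79  80  79  78  79  62  40  11  78  79  79  79  78  79  79 116 112 113 112 116 112 115 116 116
```

Call:
jog_arm(
  series=[
    [0,0.03,0,0,0,0,1],
    [0,0.06,0,0,0,0,1],
    [0,0.08,0,0,0,0,1],
    [0,0.08,0,0,0,0,1],
  ],
)

```text
clock: 43.08
eef_pos: [413.9, -216.9, 54.1]
eef_rot: [3.141, -0.0, 1.575]
wrist_force: [0.2, -0.5, 0.2]
finger_gap: 0.3
finger_force: 0.0
```

Call:
jog_arm(
  series=[
    [0,0.01,0,0,0,0,1],
    [0,0.02,0,0,0,0,1],
    [0,0.02,0,0,0,0,1],
    [0,0.02,0,0,0,0,1],
  ],
)

```text
clock: 43.42
eef_pos: [413.9, -215.1, 54.1]
eef_rot: [3.141, -0.0, 1.575]
wrist_force: [-0.1, -0.6, -0.2]
finger_gap: 0.5
finger_force: 0.0
```

Call:
jog_arm(
  series=[
    [0,0.01,0,0,0,0,1],
    [0,0.02,0,0,0,0,1],
    [0,0.02,0,0,0,0,1],
    [0,0.02,0,0,0,0,1],
  ],
)

```text
clock: 43.75
eef_pos: [413.9, -212.7, 54.1]
eef_rot: [3.141, -0.0, 1.575]
wrist_force: [0.7, -0.1, -0.5]
finger_gap: -0.0
finger_force: 0.2
```

```bash
python3 - <<'E'
from h import *
s=log(); print("effort",s["effort"].round(2),"qd",s["qd"].round(3))
o=shot("w12",("wrist","scene","top")); g=cv2.cvtColor(o["wrist"]["frame"],cv2.COLOR_RGB2GRAY)
for v in range(150,300,5): print(v,"".join(f"{x:4d}" for x in g[v,180:390:7]))
f=cv2.cvtColor(o["scene"]["frame"],cv2.COLOR_RGB2GRAY)
print("scene tip",proj(o["scene"],s["eef_pos"]-[0,0,8]).round(1), "btn",proj(o["scene"],(413,-226,62)).round(1))
for v in range(160,206,2): print(v,"".join(f"{x:4d}" for x in f[v,228:284:2]))
E
```

```text
43.75 J [-5.540e-01  2.870e-01  1.893e+00  1.000e-03  9.620e-01 -5.580e-01] P [ 413.9 -212.7   54.1] R [ 3.141 -0.     1.575] F [ 0.7 -0.1 -0.5] gap -0.0 0.2
effort [ 1.900e-01 -4.580e+01 -2.857e+01  1.000e-01  7.000e-02  2.000e-02] qd [-0.001  0.    -0.     0.002  0.    -0.001]
150   90  93 101 109 109 100  93  90  89  87  89  89  93  89  90  85  90  91  88  90  88  86  85  89  97 108 112 104 122 124
155   92  90 100 110 109 101  93  90  90  88  89  86  87  92  88  87  87  88  86  87  88  87  88  87  99 107 111 103 121 123
160   88  89  98 108 110 102  87  90  92  89  86  90  93  90  90  86  85  84  89  91  87  88  87  87  99 107 110 102 125 128
165   88  89  96 109 110 101  76  79  79  80  78  78  79  79  80  81  80  80  81  80  80  82  80  80 100 107 110  99 123 122
170   88  91  86 106 111  92  78  80  80  80  80  80  81  80  81  81  81  82  80  82  81  81  81  81  81  85  85  82 102 124
175   90  80  79  79  80  77  78  79  79  80  78  78  78  78  78  79  80  79  79  80  80  80  81  80  79  81  80  81  82  88
180   81  81  83  82  80  80  80  80  81  80  79  80  79  79  80  80  
[... 4962 characters left out ...]
94  135 135 135 127 119 115 116 116 116 116 118  99  81  71 115  99 100 100 100  98  98  99  99  99 104 111 117 121
196  135 136 133 108 117 116 116 116 117 114  94  80  82  67 114 100  99 100  98 100  99 100  97  99  99  97  94 102
198  136 135 133  76  79  93 106  97  81  79  81  74  68  68 113 100 100  99 100 100  99  99  99  98  98 100  94  93
200  137 136 136  75  78  80  80  80  79  82  69  66  66  67 102  99 100  99 101  99  99 100  99  98  98  94  94  93
202  136 137 135  72  78  78  79  80  74  76  76 126 113  97  98 100 101 101  99 101 100  98 101  93  96  96  96  95
204  133 133 135  84  76  77  78  79  79  75  99 126 126 127 112 101 111  99 101 100  98 100  96  93  93  95  94  93
```

The images put the real fingertip about 8 mm higher than assumed, just above the button. I centre the fingers and keep lowering under force feedback.

Call:
jog_arm(
  series=[
    [0,-0.05,0,0,0,0,1],
    [0,-0.05,-0.01,0,0,0,1],
    [0,-0.05,-0.02,0,0,0,1],
    [0,-0.05,-0.02,0,0,0,1],
    [0,-0.05,-0.02,0,0,0,1],
  ],
)

```text
clock: 44.32
eef_pos: [413.8, -218.7, 51.5]
eef_rot: [3.141, -0.0, 1.575]
wrist_force: [-0.5, -0.6, 0.7]
finger_gap: 0.5
finger_force: 0.0
```

Call:
jog_arm(
  series=[
    [0,0,-0.01,0,0,0,1],
    [0,0,-0.02,0,0,0,1],
    [0,0,-0.02,0,0,0,1],
    [0,0,-0.02,0,0,0,1],
  ],
)

```text
clock: 44.65
eef_pos: [413.9, -218.7, 49.2]
eef_rot: [3.141, -0.0, 1.575]
wrist_force: [-0.3, -0.5, -0.1]
finger_gap: 0.3
finger_force: 0.0
```

Call:
jog_arm(
  series=[
    [0,0,-0.01,0,0,0,1],
    [0,0,-0.02,0,0,0,1],
    [0,0,-0.02,0,0,0,1],
    [0,0,-0.02,0,0,0,1],
  ],
)

```text
clock: 44.98
eef_pos: [414.1, -218.8, 47.0]
eef_rot: [3.141, 0.0, 1.575]
wrist_force: [-0.4, -0.5, 3.4]
finger_gap: 0.4
finger_force: 1.5
```

Call:
jog_arm(
  series=[
    [0,0,-0.01,0,0,0,1],
    [0,0,-0.02,0,0,0,1],
    [0,0,-0.03,0,0,0,1],
    [0,0,-0.03,0,0,0,1],
    [0,0,-0.03,0,0,0,1],
  ],
)

```text
clock: 45.4
eef_pos: [414.0, -218.8, 43.3]
eef_rot: [3.141, -0.0, 1.575]
wrist_force: [-0.9, 0.4, 5.2]
finger_gap: 0.3
finger_force: 2.5
```

Call:
jog_arm(
  series=[
    [0,0,-0.01,0,0,0,1],
    [0,0,-0.02,0,0,0,1],
    [0,0,-0.02,0,0,0,1],
    [0,0,-0.02,0,0,0,1],
  ],
)

```text
clock: 45.73
eef_pos: [414.1, -218.8, 41.0]
eef_rot: [3.141, 0.0, 1.575]
wrist_force: [-0.8, 0.6, 6.8]
finger_gap: 0.6
finger_force: 3.2
```

Call:
jog_arm(
  series=[
    [0,0.02,0,0,0,0,1],
    [0,0.04,0,0,0,0,1],
    [0,0.06,0,0,0,0,1],
    [0,0.08,0,0,0,0,1],
    [0,0.1,0,0,0,0,1],
    [0,0.12,0,0,0,0,1],
  ],
)

```text
clock: 46.23
eef_pos: [414.0, -204.6, 41.1]
eef_rot: [3.141, 0.001, 1.575]
wrist_force: [-1.2, -2.5, 6.2]
finger_gap: 0.1
finger_force: 3.2
```

```bash
cat >> h.py <<'E'
def plate(d):
    """sliding plate top z=82: bright/edge column in top view near row 236; print profile"""
    g=cv2.cvtColor(d["frame"],cv2.COLOR_RGB2GRAY); return g
E
python3 - <<'E'
from h import *
s=log()
E
```

```text
46.23 J [-0.538  0.301  1.911  0.     0.928 -0.543] P [ 414.  -204.6   41.1] R [3.141e+00 1.000e-03 1.575e+00] F [-1.2 -2.5  6.2] gap 0.1 3.2
```

Call:
jog_arm(
  series=[
    [0,0.03,0,0,0,0,1],
    [0,0.06,0,0,0,0,1],
    [0,0.09,0,0,0,0,1],
    [0,0.12,0,0,0,0,1],
    [0,0.15,0,0,0,0,1],
    [0,0.18,0,0,0,0,1],
    [0,0.21,0,0,0,0,1],
    [0,0.24,0,0,0,0,1],
  ],
)

```text
clock: 46.9
eef_pos: [413.7, -175.6, 40.9]
eef_rot: [3.141, 0.0, 1.575]
wrist_force: [-2.9, -1.6, 6.7]
finger_gap: 0.5
finger_force: 3.3
```

Call:
jog_arm(
  series=[
    [0,0.03,0,0,0,0,1],
    [0,0.06,0,0,0,0,1],
    [0,0.09,0,0,0,0,1],
    [0,0.12,0,0,0,0,1],
    [0,0.15,0,0,0,0,1],
    [0,0.18,0,0,0,0,1],
    [0,0.21,0,0,0,0,1],
    [0,0.24,0,0,0,0,1],
  ],
)

```text
clock: 47.57
eef_pos: [413.3, -146.7, 40.8]
eef_rot: [-3.141, -0.0, 1.575]
wrist_force: [-5.7, -2.6, 6.7]
finger_gap: 0.9
finger_force: 3.3
```

Call:
jog_arm(
  series=[
    [0,0.03,0,0,0,0,1],
    [0,0.06,0,0,0,0,1],
    [0,0.09,0,0,0,0,1],
    [0,0.11,0,0,0,0,1],
    [0,0.13,0,0,0,0,1],
    [0,0.15,0,0,0,0,1],
    [0,0.17,0,0,0,0,1],
    [0,0.19,0,0,0,0,1],
  ],
)

```text
clock: 48.23
eef_pos: [413.5, -124.1, 40.8]
eef_rot: [-3.141, 0.0, 1.575]
wrist_force: [-5.0, -3.7, 6.5]
finger_gap: 0.7
finger_force: 3.3
```

```bash
python3 - <<'E'
from h import *
s=log(); d=manip.camera("scene")
for a,c,m in bottles(d,amin=100): print(a,c.round(1),onplane(d,*c,133).round())
E
```

```text
48.23 J [-3.760e-01  2.440e-01  1.989e+00 -1.000e-03  9.090e-01 -3.800e-01] P [ 413.5 -124.1   40.8] R [-3.141  0.     1.575] F [-5.  -3.7  6.5] gap 0.7 3.3
1230 [187.9 100.1] [  61. -812.  133.]
169 [304.6 178.4] [420. -43. 133.]
182 [321.  184.2] [425.   9. 133.]
189 [339.9 188.8] [422.  63. 133.]
205 [358.4 194.2] [422. 114. 133.]
219 [383.8 199.8] [414. 180. 133.]
```

Call:
jog_arm(
  series=[
    [0,0,0.03,0,0,0,1],
    [0,0,0.06,0,0,0,1],
    [0,0,0.085,0,0,0,1],
    [0,0,0.085,0,0,0,1],
    [0,0,0.085,0,0,0,1],
  ],
)

```text
clock: 48.7
eef_pos: [413.9, -123.9, 51.1]
eef_rot: [3.141, -0.0, 1.575]
wrist_force: [-0.2, 0.9, 0.1]
finger_gap: 0.5
finger_force: 0.0
```

Call:
jog_arm(
  series=[
    [0,0.008,0,0,0,0,1],
    [0,0.016,0,0,0,0,1],
    [0,0.024,0,0,0,0,1],
    [0,0.032,0,0,0,0,1],
    [0,0.04,0,0,0,0,1],
    [0,0.048,0,0,0,0,1],
    [0,0.048,0,0,0,0,1],
  ],
)

```text
clock: 49.28
eef_pos: [413.9, -118.1, 51.0]
eef_rot: [3.141, 0.0, 1.575]
wrist_force: [-0.3, -0.3, 0.2]
finger_gap: 0.2
finger_force: 0.1
```

Call:
jog_arm(
  series=[
    [0,0.008,0,0,0,0,1],
    [0,0.016,0,0,0,0,1],
    [0,0.024,0,0,0,0,1],
    [0,0.024,0,0,0,0,1],
  ],
)

```text
clock: 49.62
eef_pos: [413.9, -115.9, 51.1]
eef_rot: [3.141, 0.001, 1.575]
wrist_force: [-0.5, -6.7, -1.7]
finger_gap: 0.3
finger_force: 3.4
```

Call:
jog_arm(
  series=[
    [0,0.008,0,0,0,0,1],
    [0,0.016,0,0,0,0,1],
    [0,0.024,0,0,0,0,1],
    [0,0.024,0,0,0,0,1],
  ],
)

```text
clock: 49.95
eef_pos: [413.9, -113.2, 51.1]
eef_rot: [3.141, 0.001, 1.575]
wrist_force: [-0.8, -8.0, -1.4]
finger_gap: 0.3
finger_force: 4.2
```

Call:
jog_arm(
  series=[
    [0,0.008,0,0,0,0,1],
    [0,0.016,0,0,0,0,1],
    [0,0.024,0,0,0,0,1],
    [0,0.024,0,0,0,0,1],
  ],
)

```text
clock: 50.28
eef_pos: [413.8, -110.4, 51.1]
eef_rot: [3.141, 0.002, 1.575]
wrist_force: [-1.3, -9.6, -1.6]
finger_gap: 0.4
finger_force: 4.9
```

Call:
jog_arm(
  series=[
    [0,0.008,0,0,0,0,1],
    [0,0.016,0,0,0,0,1],
    [0,0.016,0,0,0,0,1],
    [0,0.016,0,0,0,0,1],
  ],
)

```text
clock: 50.62
eef_pos: [413.8, -108.5, 51.1]
eef_rot: [3.141, 0.002, 1.575]
wrist_force: [-1.2, -10.0, -0.8]
finger_gap: 0.8
finger_force: 5.1
```

Call:
jog_arm(
  series=[
    [0,0.008,0,0,0,0,1],
    [0,0.016,0,0,0,0,1],
    [0,0.016,0,0,0,0,1],
    [0,0.016,0,0,0,0,1],
  ],
)

```text
clock: 50.95
eef_pos: [413.8, -106.4, 51.0]
eef_rot: [3.141, 0.001, 1.575]
wrist_force: [-2.1, -7.4, -0.1]
finger_gap: 0.4
finger_force: 3.9
```

Call:
jog_arm(
  series=[
    [0,0.008,0,0,0,0,1],
    [0,0.016,0,0,0,0,1],
    [0,0.016,0,0,0,0,1],
    [0,0.016,0,0,0,0,1],
  ],
)

```text
clock: 51.28
eef_pos: [413.7, -104.4, 51.1]
eef_rot: [3.141, 0.001, 1.575]
wrist_force: [-2.3, -6.8, 0.2]
finger_gap: 0.7
finger_force: 3.4
```

Call:
jog_arm(
  series=[
    [0,0.008,0,0,0,0,1],
    [0,0.016,0,0,0,0,1],
    [0,0.016,0,0,0,0,1],
    [0,0.016,0,0,0,0,1],
  ],
)

```text
clock: 51.62
eef_pos: [413.8, -103.4, 51.1]
eef_rot: [3.141, 0.003, 1.575]
wrist_force: [-2.9, -15.1, -2.1]
finger_gap: 0.6
finger_force: 7.9
```

```bash
python3 - <<'E'
from h import *
s=log(); d=manip.camera("scene")
for a,c,m in bottles(d,amin=100): print(a,c.round(1),onplane(d,*c,133).round())
E
```

```text
51.62 J [-0.329  0.214  1.997 -0.003  0.93  -0.332] P [ 413.8 -103.4   51.1] R [3.141e+00 3.000e-03 1.575e+00] F [ -2.9 -15.1  -2.1] gap 0.6 7.9
1230 [187.9 100.1] [  61. -812.  133.]
171 [309.5 179.7] [419. -29. 133.]
180 [325.1 185.6] [426.  22. 133.]
190 [342.7 190. ] [424.  71. 133.]
205 [360.6 195.3] [424. 122. 133.]
219 [383.8 199.8] [414. 180. 133.]
```

Call:
jog_arm(
  series=[
    [0,0.008,0,0,0,0,1],
    [0,0.012,0,0,0,0,1],
    [0,0.012,0,0,0,0,1],
    [0,0.012,0,0,0,0,1],
  ],
)

```text
clock: 52.0
eef_pos: [413.8, -102.9, 51.1]
eef_rot: [3.141, 0.005, 1.576]
wrist_force: [-5.6, -26.0, -3.6]
finger_gap: 0.3
finger_force: 13.0
```

Call:
jog_arm(
  series=[
    [0,-0.02,0,0,0,0,1],
    [0,-0.05,0,0,0,0,1],
    [0,-0.08,0,0,0,0,1],
    [0,-0.1,0,0,0,0,1],
    [0,-0.1,0,0,0,0,1],
  ],
)

```text
clock: 52.42
eef_pos: [414.0, -112.7, 51.1]
eef_rot: [3.141, -0.0, 1.575]
wrist_force: [0.2, 0.1, 0.5]
finger_gap: 0.6
finger_force: 0.0
```

Call:
jog_arm(
  series=[
    [0,0,0.2,0,0,0,1],
    [0,0,0.4,0,0,0,1],
    [0,0,0.6,0,0,0,1],
    [0,0,0.8,0,0,0,1],
    [0,0,1,0,0,0,1],
    [0,0,1,0,0,0,1],
  ],
)

```text
clock: 52.92
eef_pos: [415.5, -112.8, 175.1]
eef_rot: [3.135, 0.002, 1.575]
wrist_force: [-1.1, -0.4, 0.2]
finger_gap: 0.6
finger_force: 0.0
```

Call:
jog_arm(
  series=[
    [0,-0.2,0,0,0,0,1],
    [0,-0.45,0,0,0,0,1],
    [0,-0.7,0,0,0,0,1],
    [0,-1,0.2,0,0,0,1],
    [0,-1,0.2,0,0,0,1],
    [0,-1,0.2,0,0,0,1],
  ],
)

```text
clock: 53.42
eef_pos: [413.9, -233.5, 194.9]
eef_rot: [3.14, -0.0, 1.573]
wrist_force: [0.1, -0.4, -0.5]
finger_gap: 0.5
finger_force: 0.0
```

```bash
python3 - <<'E'
from h import *
s=log(); o=shot("z",("wrist","top","scene")); 
for k,z in (("scene",133),("top",152)):
    d=o[k]
    for a,c,m in bottles(d,amin=50):
        p=onplane(d,*c,z)
        if abs(p[0]-415)<30: print(k,a,c.round(1),p.round())
t=o["top"]; g=cv2.cvtColor(t["frame"],cv2.COLOR_RGB2GRAY); a=cv2.cvtColor(cv2.imread("pics/a_top.png"),cv2.COLOR_BGR2GRAY)
for v in (230,244): print("top row",v,"u250..340 now",g[v,255:345:2]," start",a[v,285:345:2])
def q(f,u,v,z): return onplane(f,u,v,z)[:2].round(1)
w=o["wrist"]; gw=cv2.cvtColor(w["frame"],cv2.COLOR_RGB2GRAY); pr=[proj(w,(413,y,82),s).round() for y in (-171,-58,-63)]; print(pr)
print("wrist col 300 rows 0..200",list(enumerate(gw[0:230:3,300]))[:77])
E
```

```text
53.42 J [-5.910e-01  1.290e-01  1.720e+00  1.000e-03  1.291e+00 -5.930e-01] P [ 413.9 -233.5  194.9] R [ 3.14  -0.     1.573] F [ 0.1 -0.4 -0.5] gap 0.5 0.0
scene 176 [309.5 179.5] [418. -29. 133.]
scene 181 [325.3 185.6] [426.  22. 133.]
scene 192 [342.8 190. ] [423.  71. 133.]
scene 206 [360.7 195.3] [424. 122. 133.]
scene 217 [383.8 199.8] [414. 180. 133.]
top 74 [222.2 233.5] [415. 119. 152.]
top 72 [237.4 233.7] [414.  70. 152.]
top 73 [252.8 232.7] [417.  20. 152.]
top 68 [268.7 234.9] [409. -30. 152.]
top 78 [204.  236.6] [405. 178. 152.]
top row 230 u250..340 now [ 82 129 164 123 192 181 115  98 148 187 195 135 124 122  86  83 105  88
  61  64  66  59  61  93  85  84  83  82  81 102 101  84  70  71  76  97
  42  89  56  21  30  51  52  41  45]  start [120 119 120 119 119 117 119 117 116  83  80  76  95 112 118  82  74  72
  56  49  50  49  51  53  78 103 117 119 118 120]
top row 244 u250..340 now [ 84  83  83  85 130 122 111 101 104 105 100 112 126  87  83  83  64  70
  76  77  77  76  75  51  52  58  60  63  65  73  74  74  75  74  66  45
  38  59  46  65  79  76  71  70  72
[... 1092 characters left out ...]
int8(81)), (44, np.uint8(81)), (45, np.uint8(80)), (46, np.uint8(80)), (47, np.uint8(109)), (48, np.uint8(112)), (49, np.uint8(110)), (50, np.uint8(109)), (51, np.uint8(111)), (52, np.uint8(111)), (53, np.uint8(109)), (54, np.uint8(112)), (55, np.uint8(110)), (56, np.uint8(113)), (57, np.uint8(112)), (58, np.uint8(109)), (59, np.uint8(110)), (60, np.uint8(112)), (61, np.uint8(108)), (62, np.uint8(111)), (63, np.uint8(108)), (64, np.uint8(111)), (65, np.uint8(106)), (66, np.uint8(111)), (67, np.uint8(109)), (68, np.uint8(112)), (69, np.uint8(110)), (70, np.uint8(111)), (71, np.uint8(113)), (72, np.uint8(110)), (73, np.uint8(113)), (74, np.uint8(114)), (75, np.uint8(111)), (76, np.uint8(112))]
```

```bash
python3 -c "
from h import *
print(manip.sign_off())"
```

```text
the job is handed in; nothing more can be done
None
```

I stood all three fallen bottles in the lane with the other two and pushed the sliding end in to the five-bottle hole (0.108), then handed the job in. I judged the lock by feel, since the end held at 26 N with about 8 mm still free in the row; I did not check the button's height directly.

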